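# Drag a lost sanding block out from under the drying rack

### The arm

A 6-joint arm with a two-finger parallel gripper is mounted at the origin on a cart in front of the work surface, level with it; the furniture and walls round the work are solid. World frame = base frame: x ahead of the robot, y to its left, z up, the work surface at z = 0. Lengths are in m, angles in degrees, forces in N, time in s.
With the tool pointing down it reaches from about 0.4 to 0.825 m from the base axis. Payload 7 kg.
Tool frame: the origin (TCP) lies midway between the tips of the shut fingers; the grasp point (between the pads) lies 19 mm behind it; x points along the fingers, z is the direction in which the jaws open and shut, and the axes are right-handed (so a half turn about x gives the same grasp; the last joint's range is limited). The gripper opens to 88 mm and grips with 3 to 60 N. Pads are 19 mm wide; open, the fingers measure 130 mm over their backs; the gripper's body (78 mm by 193 mm) begins 47 mm behind the grasp point.
Start: joints at [-49.67, 20.546, 0.682, 0, -70.136, -16.507], TCP at [0.273, -0.617, 0.227] pointing down, gripper open.
Joint ranges: [-176.03, 176.03], [-82.01, 121.73], [-58.28, 71.71], [-173.87, 95.51], [-174.79, -0.11], [-173.66, 173.66]. Speed limits (degrees/s): [136.94, 136.94, 172.46, 180, 180, 180].

### API

Orientations are given as [roll, pitch, yaw] about the fixed x, y, z axes, in that order (R = Rz(yaw) Ry(pitch) Rx(roll)).
In Python, from plant import get_state, capture, close_job gives the robot as it stands.
- The arm moves only by the tool play_rows, never from a script. Its argument "series" is one flat list of numbers, 4 for each row, row after row: the shift along the tool's x, y, z in m, then the turn about the tool's x in rad. In form: [tx, ty, tz, spin, tx, ty, tz, spin, ...]. A call has exactly 5 rows; each row shifts and turns the commanded pose from where the row before left it, along the tool's axes as they then stand; what a row does not reach is not made up. A row lasts 1/12 s, in which the tool goes at most 41.7 mm and 7.16 degrees, less where a joint would pass 70% of its speed; a pose out of reach is approached as far as the arm can. A call is refused whole if a number of a shift passes 0.0417 or a number of a turn 0.125, either way. A call with a gripper value outside its range is refused whole. "jaw" is the opening in per cent of the stroke, from 0 (shut) to 100 (fully open), set as the call begins (left out, the last holds). The fingers move at their own pace and stop on an object; "squeeze" is the grip in N (left out, the last holds). Time passes only in rows, so rows that do not move let the fingers close, or fill a call up. It gives the time, the measured TCP pose, the force and the opening at its end, in the units of the state.
- get_state(): the state, without advancing time (a new reading comes with each control period).
- capture(name): name is "scene" or "top" or "wrist"; returns a dict with "img" (384x512x3 uint8, blue, green, red), "K" (3x3 intrinsics, pixels), "world_from_camera" (4x4, takes a point from camera to world coordinates). Camera axes: x right, y down, z forward; pixel columns grow to the right and rows downward; lengths in m; the calibration is good to about 2 mm. A picture is of the moment at which its call begins. There is no depth.
- close_job(): hands the job in, once; it reports no verdict.
The state is a dict: "time_s": time; "joints": joint angles; "qd": joint speeds; "joint_torque": joint torques, N m; "tcp_pos": TCP position; "eef_rot": TCP orientation; "contact_force": force on the tool from outside, world axes, zero at the start; "moment": the same for the moment, N m; "gripper_width": finger opening in m.
Only numpy, scipy, OpenCV 4.12 (cv2) and the standard library are available. Lean on these libraries where they do the work, as an engineer would, in place of code of your own. Each camera call takes 0.05 s, during which the arm holds its last target.

### The job

A sanding block has slid under the low slatted drying rack. Pick up the flat hook by its wooden grip and use it to drag the block out until it lies wholly clear in front of the rack (do not touch the block with the hand before that), then lay the hook down flat on the worktop clear of the rack. Finally put the block back flat on the slats at the empty end of the rack's top, and leave the things already lying on the rack where they are.

Things in the scene. Friction and masses are not known exactly. Their poses are not given: they have to be found in the camera images.
- hook: Flat drag hook, loose, 0.14 kg. Origin: under the middle of the wooden grip; x from grip to foot, z up. Grip x -50..50, 22 wide, z 0..24. Flat steel blade 14 wide, z 5..10, to x 210. Foot at its end: upright steel strip x 204..210, z 5..19, y -7..60, so it reaches out only to the +y side and catches what lies beside the blade there. Mass centre about 27 ahead of origin (mm)
- hook_foot (a point): Point on the inner (grip-side) face of the hook's foot, in the middle of the part that sticks out to +y: at x 204, y 34, z 12 mm in the hook's frame
- rack: Low pale wooden drying rack, fixed. Origin: centre of its underside on the worktop; -x is its front, y its width. 140 deep (x), 320 wide (y), top at z 68. Five slats along y, 10 apart; below them 56 clear, open at front and back, closed at both ends by 12 mm boards (296 wide inside). On top things lie at y -20 to 160; the rest (y -160 to -20) is the empty end (mm)
- block: Lost sanding block, brown, 52 (x) by 68 (y) by 24 high, loose, lying flat on the worktop under the rack, to start with its centre 40 to 65 mm behind the front edge. Origin: centre of its underside, z up
- mate_block: Another sanding block like the lost one, 52 by 68 by 24 high, loose, lying on the rack's top near its front at about y = +105 mm of the rack; stays where it is. Origin: centre of its underside
- blank_pale: Pale square turning blank 22 x 150 x 22 lying along the rack on its top; stays where it is. Origin: centre of its underside
- blank_dark: Dark square turning blank 22 x 150 x 22 lying along the rack on its top; stays where it is. Origin: centre of its underside

How it is judged:
By the outcome, as a careful person would: the job done as asked, in the order asked, and still so for the second after the job is handed in, with the robot touching nothing.
It also fails if it takes over 58 s, if anything falls off the work surface, if the arm or the gripper's body presses on something with over 40 N, if the wrist force passes 120 N, or if a joint passes its speed limit or range.

## Working session

There is one attempt and no reset: what is moved stays moved. The work goes in short steps, Python scripts to look and compute and a tool call to move; the robot and the scene stay as the last step left them, time stands still between calls to the robot, and variables do not carry over. Pictures are saved under pics/ and viewed, and the job is handed in when it is done.

Besides the shell and the picture viewer there is one more tool, called after "Call:" as name(argument=value, ...) on one line, values as JSON. play_rows: Moves the arm, as the interface text tells. Its arguments: {"type":"object","properties":{"series":{"type":"array","items":{"type":"number"}},"jaw":{"type":"number"},"squeeze":{"type":"number"}},"required":["series"]}

```bash
mkdir -p pics; ls
python3 - <<'E'
from plant import get_state,capture
import cv2
print(get_state())
for n in("scene","top","wrist"):
    c=capture(n); cv2.imwrite(f"pics/{n}0.png",c["img"]); print(n,c["K"].tolist(),c["world_from_camera"].round(4).tolist())
E
```

```text
pics
{'time_s': 0.0, 'joints': array([-4.96697998e+01,  2.05915420e+01,  6.32413244e-01, -2.06677929e-02,
       -7.01362687e+01, -1.65065613e+01]), 'qd': array([ 0.06914329, -0.05542285,  0.01071462,  0.04440403,  0.05834755,
        0.06503234]), 'joint_torque': array([-4.05343872e-04, -5.82710123e+01,  2.93040562e+01,  6.99718907e+00,
        6.58313889e-03, -1.79835492e-04]), 'tcp_pos': array([ 0.27241337, -0.61703494,  0.22560943]), 'eef_rot': array([  4.99654956,  89.90264358, 118.8131497 ]), 'contact_force': array([-0.0275253 ,  0.32690172, -0.24735415]), 'moment': array([0.01699747, 0.0383342 , 0.02144052]), 'gripper_width': 0.08757895907321861}
scene [[484.76183859441187, 0.0, 269.3869085461388], [0.0, 484.76183859441187, 189.35464102519393], [0.0, 0.0, 1.0]] [[0.62, -0.3435, 0.7054, -0.2928], [-0.7846, -0.2633, 0.5614, -0.8127], [-0.0071, -0.9015, -0.4328, 0.5643], [0.0, 0.0, 0.0, 1.0]]
top [[388.5945153092734, 0.0, 253.5471821578588], [0.0, 388.5945153092734, 187.65920873117017], [0.0, 0.0, 1.0]] [[-0.0135, -0.992, 0.1257, 0.3844], [-0.9998, 0.0116, -0.0152, -0.1735], [0.0136, -0.1259, -0.992, 0.9014], [0.0, 0.0, 0.0, 1.0]]
wrist [[317.8869727036244, 0.0, 255.28472949347832], [0.0, 317.8869727036244, 185.77266746600785], [0.0, 0.0, 1.0]] [[-0.4034, 0.8806, 0.2486, 0.2055], [0.915, 0.3883, 0.1094, -0.6458], [-0.0002, 0.2717, -0.9624, 0.3834], [0.0, 0.0, 0.0, 1.0]]
```

View pics/scene0.png

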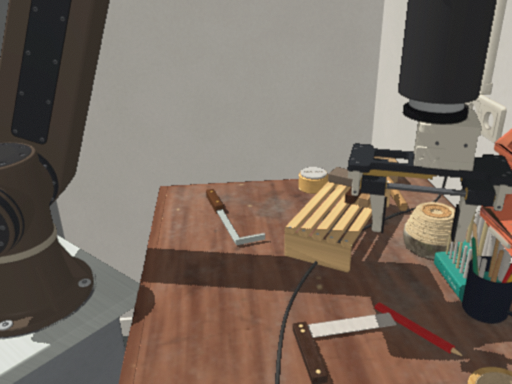

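View pics/top0.png

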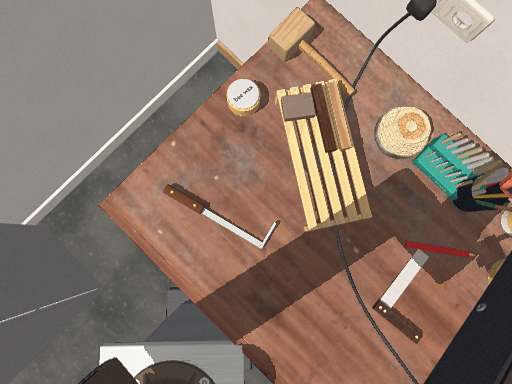

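View pics/wrist0.png

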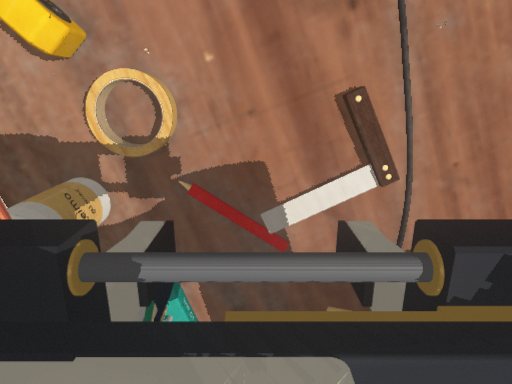

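The top view shows the hook (grip at 187,197, foot at about 265–278,222–245) and the rack at (325,150), with its front to the left. The hand saw at lower right is clutter. I'll zoom in to find the block.

```bash
cat > h.py <<'E'
import numpy as np,cv2
from plant import get_state,capture
def ray(c,u,v):
    K=c["K"];T=np.array(c["world_from_camera"]);d=T[:3,:3]@np.linalg.solve(K,[u,v,1.]);return T[:3,3],d
def onplane(c,u,v,z):
    o,d=ray(c,u,v);return o+d*(z-o[2])/d[2]
def proj(c,P):
    T=np.linalg.inv(c["world_from_camera"]);p=np.asarray(P,float).reshape(-1,3)@T[:3,:3].T+T[:3,3];q=p@np.asarray(c["K"]).T;return q[:,:2]/q[:,2:]
def crop(img,x0,y0,x1,y1,s,name):
    cv2.imwrite(name,cv2.resize(img[y0:y1,x0:x1],None,fx=s,fy=s,interpolation=cv2.INTER_CUBIC))
E
python3 - <<'E'
from h import *
import pickle
c=capture("top");s=capture("scene")
pickle.dump((c,s),open("c0.pkl","wb"))
crop(c["img"],255,65,385,240,3.4*1,"pics/t1.png")
crop(c["img"],150,170,290,260,5,"pics/t2.png")
crop(s["img"],190,160,390,280,4,"pics/s1.png")
E
```

```text
(no output)
```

View pics/t1.png

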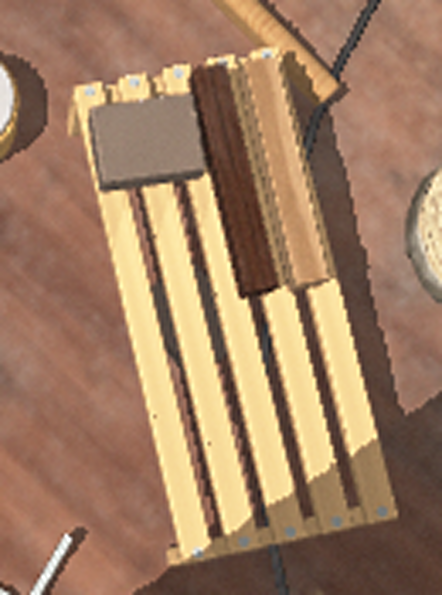

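View pics/t2.png

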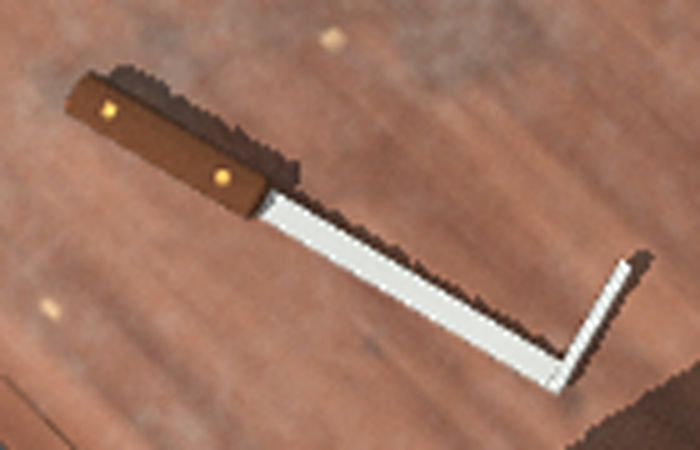

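View pics/s1.png

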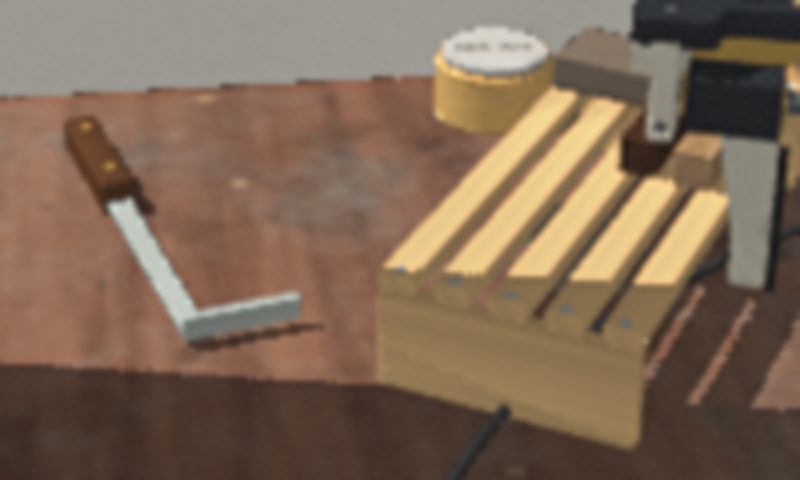

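```bash
cat > fit.py <<'E'
from h import *
import pickle
from scipy.optimize import least_squares
c,s=pickle.load(open("c0.pkl","rb"))
t=lambda x,y:(255+x/3.4,65+y/3.4)
t2=lambda x,y:(150+x/5,170+y/5)
s1=lambda x,y:(190+x/4,160+y/4)
def fit(obs,p0):
    def P(p,X):
        a=p[2];R=np.array([[np.cos(a),-np.sin(a)],[np.sin(a),np.cos(a)]]);X=np.array(X,float)
        return np.r_[R@X[:2]+p[:2],X[2]]
    f=lambda p:np.concatenate([ (proj(cam,P(p,X))[0]-uv) for cam,uv,X in obs])
    r=least_squares(f,p0,loss="soft_l1");print(r.x[:2].round(4),np.degrees(r.x[2]).round(2));print(f(r.x).reshape(-1,2).round(1).tolist());return r.x
print("rack");
R=[(c,t(170,556),(-.07,-.16,.068)),(c,t(395,513),(.07,-.16,.068)),(c,t(77,90),(-.07,.16,.068)),
 (s,s1(380,275),(-.07,-.16,.068)),(s,s1(646,340),(.07,-.16,.068)),(s,s1(377,383),(-.07,-.16,0)),(s,s1(637,447),(.07,-.16,0))]
r=fit(R,[.5,-.35,-1.4])
H=[(c,t2(66,105),(-.05,-.011,.024)),(c,t2(90,73),(-.05,.011,.024)),(c,t2(250,217),(.05,-.011,.024)),(c,t2(272,183),(.05,.011,.024)),
(c,t2(557,392),(.21,-.007,.01)),(c,t2(623,260),(.204,.06,.019)),(c,t2(633,266),(.21,.06,.019)),(s,s1(187,338),(.204,-.007,.005)),(s,s1(300,292),(.204,.06,.019))]
print("hook");h=fit(H,[.4,.1,-.5])
pickle.dump((r,h),open("fit.pkl","wb"))
E
python3 fit.py
```

```text
rack
[ 0.5679 -0.3411] -78.84
[[3.9, 1.5], [1.1, 0.6], [-0.7, -2.3], [0.0, -2.0], [-0.5, -1.9], [0.6, -0.9], [-0.5, 0.7]]
hook
[ 0.4725 -0.0286] -121.33
[[-0.8, 0.6], [-0.4, -1.3], [0.0, 0.7], [0.8, -0.9], [0.6, 0.4], [0.2, -0.2], [0.5, -0.0], [-0.8, -0.4], [0.0, -0.2]]
```

```bash
cat > ov.py <<'E'
from h import *
import pickle
c,s=pickle.load(open("c0.pkl","rb"));r,h=pickle.load(open("fit.pkl","rb"))
def W(p,X):
    X=np.atleast_2d(X).astype(float);a=p[2];R=np.array([[np.cos(a),-np.sin(a)],[np.sin(a),np.cos(a)]]);return np.c_[X[:,:2]@R.T+np.array(p[:2]),X[:,2]]
def box(img,cam,p,x0,x1,y0,y1,z0,z1,S,off,col=(0,255,0)):
    V=[(x,y,z) for x in(x0,x1) for y in(y0,y1) for z in(z0,z1)];q=(proj(cam,W(p,V))-off)*S
    for i in range(8):
        for b in(1,2,4):
            j=i^b
            if j>i: cv2.line(img,tuple(int(v) for v in q[i].round()),tuple(int(v) for v in q[j].round()),col,1,cv2.LINE_AA)
def view(cam,win,S,name,boxes):
    x0,y0,x1,y1=win;img=cv2.resize(cam["img"][y0:y1,x0:x1],None,fx=S,fy=S,interpolation=cv2.INTER_CUBIC)
    for p,b,col in boxes: box(img,cam,p,*b,S,(x0,y0),col)
    cv2.imwrite(name,img)
if __name__=="__main__":
    g=[(r,(-.07,.07,-.16,.16,.0,.068),(0,255,0))]
    view(c,(255,65,385,240),3.4,"pics/t3.png",g); view(s,(260,160,390,280),5,"pics/s3.png",g)
E
python3 ov.py
```

```text
(no output)
```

View pics/t3.png

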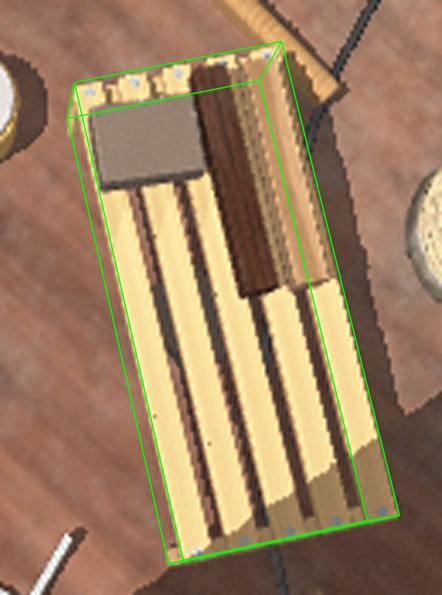

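View pics/s3.png

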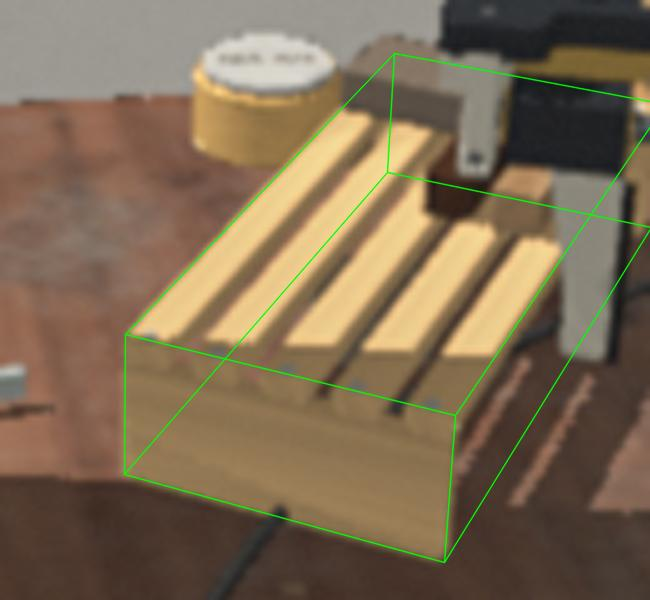

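```bash
sed -i 's/^R=.*/R=[(c,t(182,558),(-.07,-.16,.068)),(c,t(168,563),(-.07,-.16,0)),(c,t(397,515),(.07,-.16,.068)),(c,t(76,87),(-.07,.16,.068)),(c,t(278,48),(.07,.16,.068)),/; s/,(s,s1(187,338),/,(s,s1(187,338),/; s/s1(380,275)/s1(379,268)/; s/s1(646,340)/s1(646,336)/' fit.py; python3 fit.py
cat > ov2.py <<'E'
from ov import *
import sys
bx,by,byaw=map(float,sys.argv[1:4])
P=W(r,[(bx,by,0)])[0]; pb=(P[0],P[1],r[2]+np.radians(byaw)); print(pb)
g=[(r,(-.07,.07,-.16,.16,.0,.068),(0,255,0)),(pb,(-.026,.026,-.034,.034,0,.024),(0,0,255)),(h,(-.05,.05,-.011,.011,0,.024),(0,255,0))]
view(c,(255,65,385,240),3.4,"pics/t3.png",g); view(c,(275,120,345,200),8,"pics/t4.png",g[1:2]);view(c,(275,120,345,200),8,"pics/t5.png",[]); view(s,(260,160,390,280),5,"pics/s3.png",g)
E
python3 ov2.py -.015 .02 0
```

```text
rack
[ 0.5671 -0.3406] -78.61
[[0.5, 1.3], [0.1, 0.4], [0.6, 0.2], [-0.9, -0.9], [0.4, -1.7], [0.1, -0.0], [-0.6, -0.8], [0.4, -0.6], [-0.6, 0.8]]
hook
[ 0.4725 -0.0286] -121.33
[[-0.8, 0.6], [-0.4, -1.3], [0.0, 0.7], [0.8, -0.9], [0.6, 0.4], [0.2, -0.2], [0.5, -0.0], [-0.8, -0.4], [0.0, -0.2]]
(np.float64(0.5837754859394141), np.float64(-0.3219785631053663), np.float64(-1.3720561449757884))
```

View pics/t4.png

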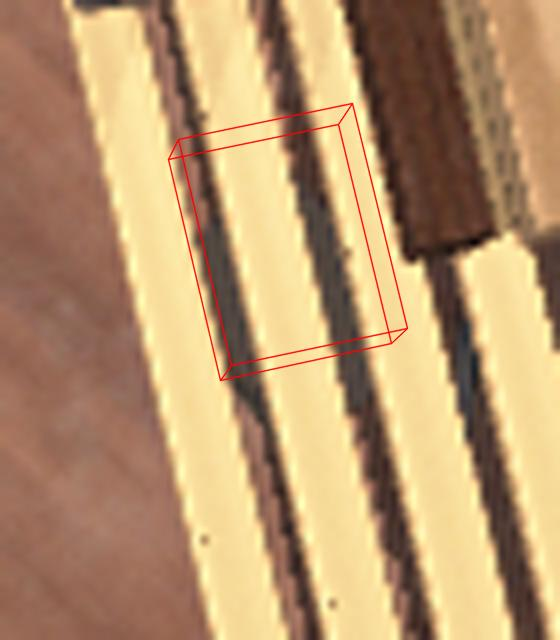

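View pics/t5.png

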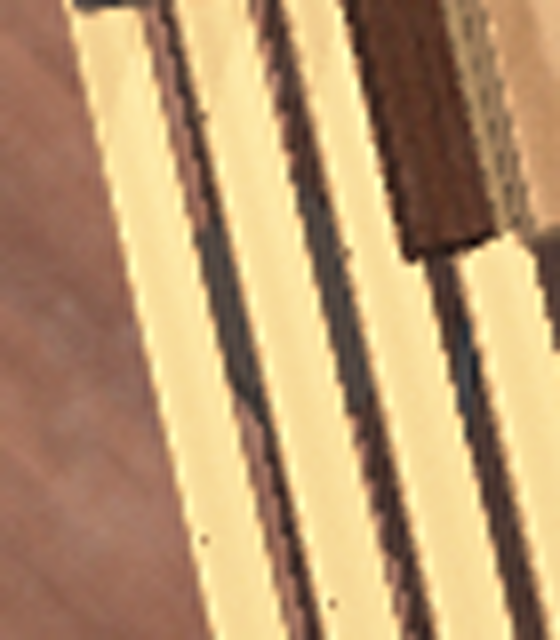

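View pics/s3.png

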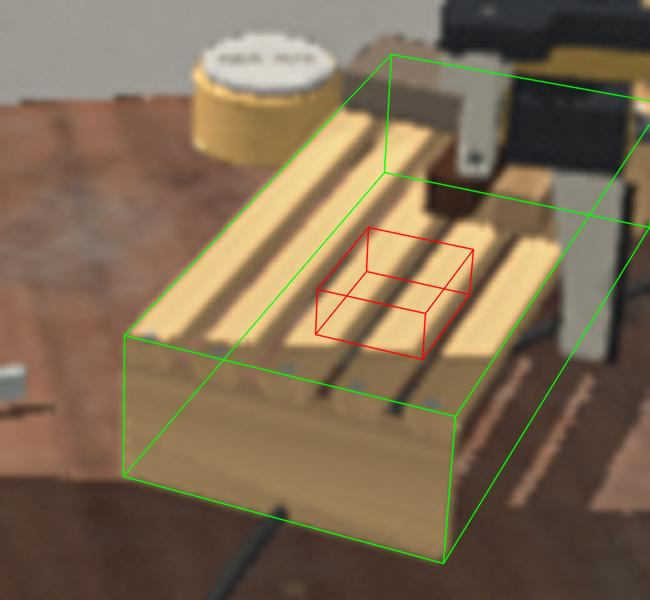

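Run:
```python
from h import *
import pickle
c,s=pickle.load(open("c0.pkl","rb"))
im=c["img"][110:190,265:355].astype(float)
im=np.clip((im/ 110),0,1)**.6*255
cv2.imwrite("pics/t6.png",cv2.resize(im.astype(np.uint8),None,fx=7,fy=7,interpolation=cv2.INTER_NEAREST))
im=s["img"][180:280,280:390].astype(float)
im=np.clip((im/ 110),0,1)**.6*255
cv2.imwrite("pics/s6.png",cv2.resize(im.astype(np.uint8),None,fx=6,fy=6,interpolation=cv2.INTER_NEAREST))
```

```text
(no output)
```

View pics/t6.png

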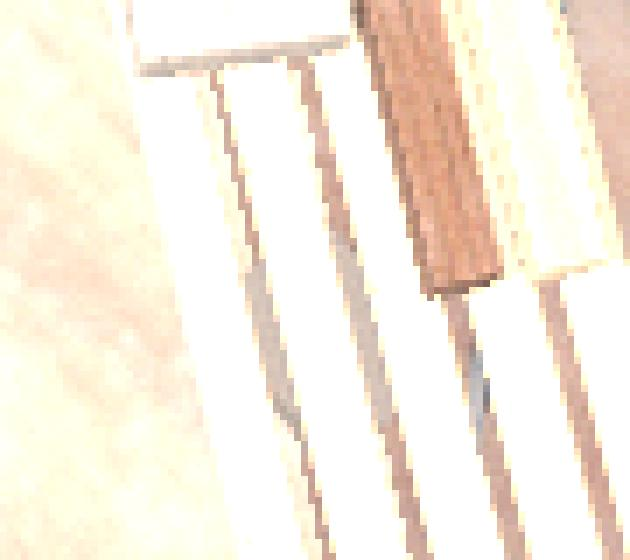

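View pics/s6.png

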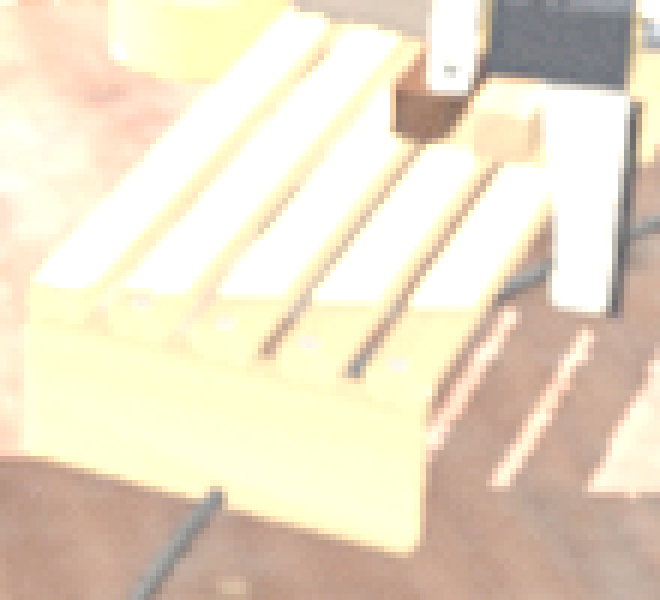

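Run:
```python
from ov import *
a=r[2];R=np.array([[np.cos(a),-np.sin(a)],[np.sin(a),np.cos(a)]])
for u,v in[(250,260),(265,258),(272,395),(297,425),(338,237),(352,232),(375,420),(398,420),(250,300),(355,300),(365,300)]:
    p=onplane(c,265+u/7,110+v/7,.024); print((u,v),((p[:2]-r[:2])@R*1000).round(1))
```

```text
(250, 260) [-38.4  29.7]
(265, 258) [-33.4  29.3]
(272, 395) [-41.5 -15.9]
(297, 425) [-35.7 -27.3]
(338, 237) [-8.1 31.2]
(352, 232) [-3.2 31.9]
(375, 420) [-10.3 -31. ]
(398, 420) [ -2.9 -32.6]
(250, 300) [-41.4  16.6]
(355, 300) [-7.5  9.4]
(365, 300) [-4.3  8.7]
```

```bash
cat >> ov2.py <<'E'
im=np.clip(c["img"]/110.,0,1)**.6*255
c2=dict(c);c2["img"]=im.astype(np.uint8)
view(c2,(265,110,355,190),7,"pics/t6.png",g[1:2])
E
python3 ov2.py -.013 .001 6
```

```text
(np.float64(0.5655443492170579), np.float64(-0.3276904501675163), np.float64(-1.2673363898561287))
```

View pics/t6.png

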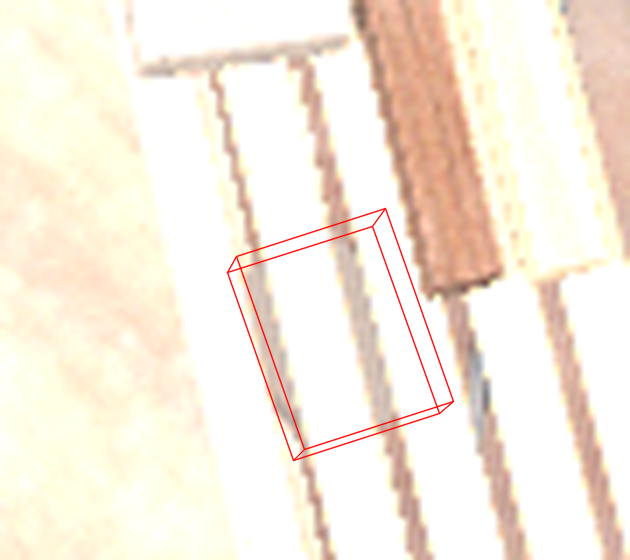

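View pics/s3.png

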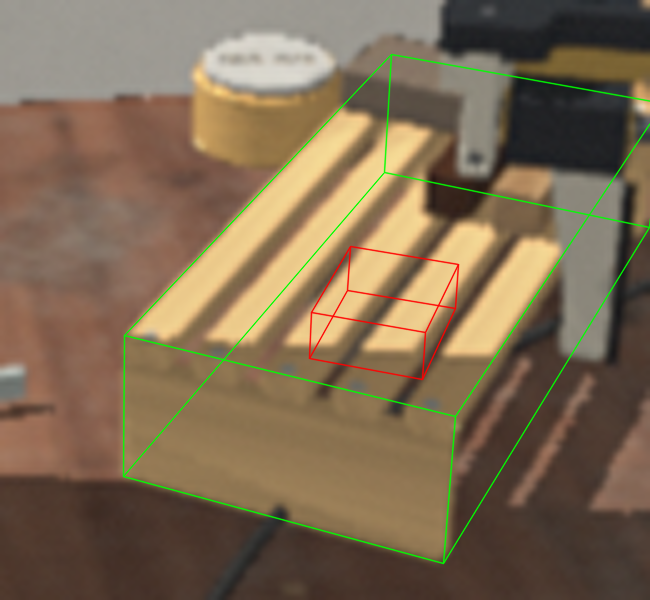

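```bash
cat > plan.py <<'E'
from h import *
import sys
def psi_of(rpy):
    from scipy.spatial.transform import Rotation as Ro
    M=Ro.from_euler('xyz',rpy,degrees=True).as_matrix(); return np.degrees(np.arctan2(M[1,2],M[0,2])),M
def plan(cur,tgt,n):
    # cur/tgt x,y,z,psi ; n rows multiple of 5
    p=np.array(cur,float);out=[]
    for k in range(n):
        rem=n-k;d=(np.array(tgt)-p);d[3]=(d[3]+180)%360-180;d=d/rem
        a=np.radians(p[3]);ey=np.array([-np.sin(a),np.cos(a),0]);ez=np.array([np.cos(a),np.sin(a),0])
        row=[round(-d[2],4),round(d[:3]@ey,4),round(d[:3]@ez,4),round(-np.radians(d[3]),4)]
        row=[round(row[0],3),round(row[1],3),round(row[2],3),round(row[3],3)]
        out.append(row);p[:3]+=-row[0]*np.array([0,0,1])+row[1]*ey+row[2]*ez;p[3]-=np.degrees(row[3])
    print("max",np.abs(out).max(0))
    for i in range(0,n,5): print(", ".join(f"{v:g}" for r in out[i:i+5] for v in r))
    print("end",p.round(4).tolist())
def cur():
    s=get_state();ps,M=psi_of(s["eef_rot"]);return [*s["tcp_pos"],ps],M,s
if __name__=="__main__":
    c,M,s=cur();print("cur",np.round(c,4).tolist(),"toolx",M[:,0].round(3),"w",s["gripper_width"].round(4),"F",s["contact_force"].round(1),"t",s["time_s"],"j",s["joints"].round(1))
    a=list(map(float,sys.argv[1:]))
    if a:
        if len(a)>5: c=a[5:9]
        plan(c,a[:4],int(a[4]))
E
python3 plan.py .4621 -.0457 .12 148.67 30
python3 - <<'E'
from ov import *
for n,u,v,z in[("corner",104,205,0),("jar",243,90,.04),("edge",165,265,0),("edge2",240,335,0),("saw",420,260,0),("sawg",400,320,0.02)]: print(n,onplane(c,u,v,z).round(3))
E
```

```text
corner [0.462 0.159 0.   ]
jar [ 0.721 -0.165  0.04 ]
edge [0.324 0.016 0.   ]
edge2 [ 0.168 -0.153  0.   ]
saw [ 0.327 -0.567  0.   ]
sawg [ 0.198 -0.506  0.02 ]Traceback (most recent call last):
  File "plan.py", line 21, in <module>
    c,M,s=cur();print("cur",np.round(c,4).tolist(),"toolx",M[:,0].round(3),"w",s["gripper_width"].round(4),"F",s["contact_force"].round(1),"t",s["time_s"],"j",s["joints"].round(1))
                                                                               ^^^^^^^^^^^^^^^^^^^^^^^^
AttributeError: 'float' object has no attribute 'round'
```

```bash
sed -i 's/s\["gripper_width"\].round(4)/round(s["gripper_width"],4)/' plan.py; python3 plan.py .4621 -.0457 .12 148.67 25
```

```text
cur [0.2725, -0.6173, 0.2261, 113.8205] toolx [-0.     0.001 -1.   ] w 0.0874 F [-0.5  0.9 -0.4] t 0.25 j [-49.7  20.6   0.7  -0.  -70.1 -16.5]
max [0.005 0.023 0.018 0.025]
0.004, -0.016, 0.018, -0.024, 0.004, -0.017, 0.018, -0.024, 0.004, -0.017, 0.017, -0.024, 0.004, -0.017, 0.017, -0.024, 0.004, -0.018, 0.016, -0.024
0.004, -0.018, 0.016, -0.024, 0.004, -0.019, 0.015, -0.024, 0.004, -0.019, 0.015, -0.024, 0.004, -0.019, 0.014, -0.024, 0.004, -0.02, 0.014, -0.024
0.004, -0.02, 0.014, -0.024, 0.004, -0.02, 0.013, -0.025, 0.004, -0.021, 0.012, -0.025, 0.004, -0.021, 0.012, -0.024, 0.005, -0.021, 0.012, -0.025
0.004, -0.021, 0.011, -0.024, 0.005, -0.022, 0.01, -0.025, 0.004, -0.022, 0.01, -0.024, 0.005, -0.022, 0.009, -0.025, 0.004, -0.022, 0.009, -0.024
0.005, -0.023, 0.008, -0.025, 0.004, -0.023, 0.008, -0.025, 0.005, -0.023, 0.007, -0.024, 0.005, -0.023, 0.006, -0.025, 0.004, -0.023, 0.006, -0.024
end [0.4624, -0.0459, 0.1201, 148.6564]
```

Call:
play_rows(series=[0.004, -0.016, 0.018, -0.024, 0.004, -0.017, 0.018, -0.024, 0.004, -0.017, 0.017, -0.024, 0.004, -0.017, 0.017, -0.024, 0.004, -0.018, 0.016, -0.024], jaw=100)

```text
time_s: 0.67
tcp_pos: [0.3102, -0.5013, 0.2063]
eef_rot: [-7.1, 90.0, 113.6]
contact_force: [-0.2, -0.7, 0.1]
gripper_width: 0.0877
```

Call:
play_rows(series=[0.004, -0.018, 0.016, -0.024, 0.004, -0.019, 0.015, -0.024, 0.004, -0.019, 0.015, -0.024, 0.004, -0.019, 0.014, -0.024, 0.004, -0.02, 0.014, -0.024])

```text
time_s: 1.08
tcp_pos: [0.3489, -0.3872, 0.1864]
eef_rot: [-151.1, 90.0, -23.5]
contact_force: [1.3, 0.2, -0.1]
gripper_width: 0.0874
```

Call:
play_rows(series=[0.004, -0.02, 0.014, -0.024, 0.004, -0.02, 0.013, -0.025, 0.004, -0.021, 0.012, -0.025, 0.004, -0.021, 0.012, -0.024, 0.005, -0.021, 0.012, -0.025])

```text
time_s: 1.5
tcp_pos: [0.3867, -0.2724, 0.1656]
eef_rot: [-149.3, 90.0, -14.6]
contact_force: [0.6, 0.6, -0.2]
gripper_width: 0.0875
```

Call:
play_rows(series=[0.004, -0.021, 0.011, -0.024, 0.005, -0.022, 0.01, -0.025, 0.004, -0.022, 0.01, -0.024, 0.005, -0.022, 0.009, -0.025, 0.004, -0.022, 0.009, -0.024])

```text
time_s: 1.92
tcp_pos: [0.4243, -0.1588, 0.1435]
eef_rot: [-130.6, 90.0, 11.1]
contact_force: [0.2, -0.0, -0.7]
gripper_width: 0.0879
```

Call:
play_rows(series=[0.005, -0.023, 0.008, -0.025, 0.004, -0.023, 0.008, -0.025, 0.005, -0.023, 0.007, -0.024, 0.005, -0.023, 0.006, -0.025, 0.004, -0.023, 0.006, -0.024])

```text
time_s: 2.33
tcp_pos: [0.4628, -0.0448, 0.1204]
eef_rot: [-126.1, 90.0, 22.6]
contact_force: [-0.2, -1.6, 0.7]
gripper_width: 0.0877
```

Call:
play_rows(series=[0, 0, 0, 0, 0, 0, 0, 0, 0, 0, 0, 0, 0, 0, 0, 0, 0, 0, 0, 0])

```text
time_s: 2.75
tcp_pos: [0.4623, -0.0467, 0.1207]
eef_rot: [-129.4, 90.0, 19.2]
contact_force: [-0.0, 0.1, 0.4]
gripper_width: 0.0877
```

```bash
python3 - <<'E'
from ov import *
w=capture("wrist");s2=capture("scene");t=capture("top");pickle.dump((w,s2,t),open("c1.pkl","wb"))
g=[(h,(-.05,.05,-.011,.011,0,.024),(0,255,0)),(r,(-.07,.07,-.16,.16,.0,.068),(0,255,0))]
view(w,(0,0,512,384),1.5,"pics/w1.png",g)
view(t,(150,60,400,260),3,"pics/t7.png",g)
view(s2,(190,150,400,290),3.8,"pics/s7.png",[])
E
python3 plan.py .4621 -.0457 .005 148.67 10
```

```text
cur [0.4624, -0.0466, 0.1207, 148.6011] toolx [ 0.  0. -1.] w 0.0875 F [0.8 0.2 0.2] t 2.9 j [ 18.6   6.5 -33.5  -0.  -50.  -50. ]
max [0.012 0.001 0.001 0.001]
0.012, -0, 0, -0, 0.012, -0, 0, -0, 0.012, -0, 0, -0, 0.011, -0, 0, -0, 0.012, -0, 0, -0
0.011, -0, 0, -0, 0.011, -0, 0, -0, 0.012, -0, 0, -0, 0.011, -0, 0, -0.001, 0.012, -0.001, 0.001, -0
end [0.4621, -0.0452, 0.0047, 148.6584]
```

View pics/w1.png

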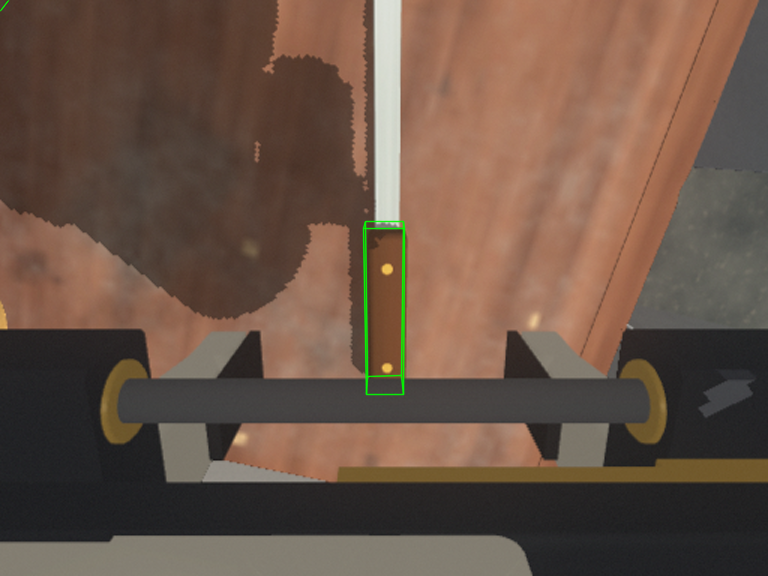

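View pics/s7.png

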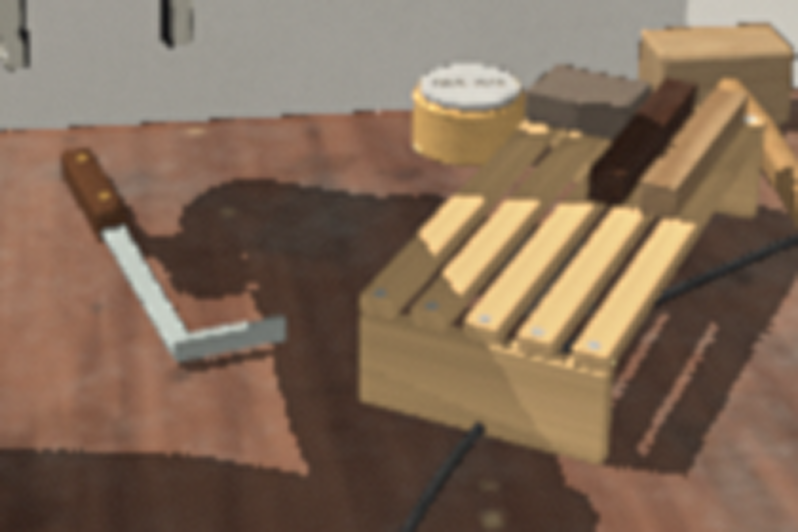

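View pics/t7.png

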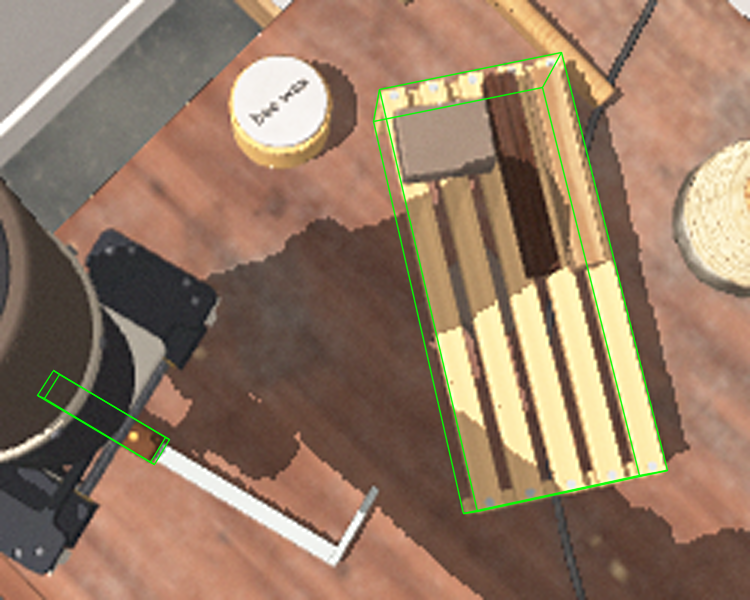

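Call:
play_rows(series=[0.012, 0, 0, 0, 0.012, 0, 0, 0, 0.012, 0, 0, 0, 0.012, 0, 0, 0, 0.012, -0.001, 0, 0])

```text
time_s: 3.32
tcp_pos: [0.463, -0.0456, 0.0602]
eef_rot: [-127.8, 90.0, 20.8]
contact_force: [-0.0, -1.3, 0.1]
gripper_width: 0.0877
```

Call:
play_rows(series=[0.012, 0, 0, 0, 0.012, 0, 0, 0, 0.012, 0, 0, 0, 0.012, 0, 0, 0, 0.008, 0, 0, 0])

```text
time_s: 3.73
tcp_pos: [0.4626, -0.0456, 0.0037]
eef_rot: [47.1, 90.0, -164.2]
contact_force: [0.0, 0.1, -0.3]
gripper_width: 0.0875
```

Call:
play_rows(series=[0, 0, 0, 0, 0, 0, 0, 0, 0, 0, 0, 0, 0, 0, 0, 0, 0, 0, 0, 0], jaw=0, squeeze=45)

```text
time_s: 4.15
tcp_pos: [0.4635, -0.0451, 0.0052]
eef_rot: [-131.4, 89.9, 17.2]
contact_force: [0.2, -0.4, 0.2]
gripper_width: 0.0598
```

Call:
play_rows(series=[0, 0, 0, 0, 0, 0, 0, 0, 0, 0, 0, 0, 0, 0, 0, 0, 0, 0, 0, 0])

```text
time_s: 4.57
tcp_pos: [0.463, -0.0452, 0.0046]
eef_rot: [-119.6, 90.0, 29.1]
contact_force: [-0.1, 0.0, 0.7]
gripper_width: 0.0266
```

```bash
python3 plan.py
```

```text
cur [0.463, -0.0452, 0.0046, 148.6582] toolx [ 0.  0. -1.] w 0.0266 F [-0.1  0.   0.7] t 4.5667 j [ 18.8  17.  -40.7  -0.  -32.4 -50.1]
```

Call:
play_rows(series=[0, 0, 0, 0, 0, 0, 0, 0, 0, 0, 0, 0, 0, 0, 0, 0, 0, 0, 0, 0])

```text
time_s: 4.98
tcp_pos: [0.4629, -0.0452, 0.0045]
eef_rot: [39.1, 90.0, -172.2]
contact_force: [-1.5, 0.1, 2.3]
gripper_width: 0.0216
```

```bash
python3 plan.py .4128 -.0962 .06 191.4 15
```

```text
cur [0.4629, -0.0452, 0.0045, 148.6581] toolx [-0. -0. -1.] w 0.0216 F [-1.5  0.1  2.3] t 4.9833 j [ 18.8  17.  -40.7  -0.  -32.4 -50.1]
max [0.004 0.005 0.004 0.05 ]
-0.004, 0.005, 0.001, -0.05, -0.004, 0.005, 0.001, -0.05, -0.004, 0.004, 0.002, -0.05, -0.004, 0.004, 0.002, -0.05, -0.004, 0.004, 0.002, -0.05
-0.004, 0.004, 0.002, -0.05, -0.004, 0.004, 0.002, -0.05, -0.003, 0.004, 0.003, -0.05, -0.004, 0.004, 0.003, -0.049, -0.003, 0.004, 0.003, -0.05
-0.004, 0.004, 0.003, -0.049, -0.003, 0.003, 0.003, -0.05, -0.004, 0.003, 0.004, -0.049, -0.003, 0.003, 0.004, -0.05, -0.004, 0.004, 0.003, -0.049
end [0.4133, -0.0966, 0.0605, 191.4008]
```

Call:
play_rows(series=[-0.004, 0.005, 0.001, -0.05, -0.004, 0.005, 0.001, -0.05, -0.004, 0.004, 0.002, -0.05, -0.004, 0.004, 0.002, -0.05, -0.004, 0.004, 0.002, -0.05])

```text
time_s: 5.4
tcp_pos: [0.4458, -0.0618, 0.0245]
eef_rot: [23.5, 90.0, -173.4]
contact_force: [-1.0, -0.7, -1.7]
gripper_width: 0.0214
```

Call:
play_rows(series=[-0.004, 0.004, 0.002, -0.05, -0.004, 0.004, 0.002, -0.05, -0.003, 0.004, 0.003, -0.05, -0.004, 0.004, 0.003, -0.049, -0.003, 0.004, 0.003, -0.05])

```text
time_s: 5.82
tcp_pos: [0.4292, -0.079, 0.0427]
eef_rot: [-0.8, 90.0, 176.6]
contact_force: [0.9, 0.1, -0.8]
gripper_width: 0.0217
```

Call:
play_rows(series=[-0.004, 0.004, 0.003, -0.049, -0.003, 0.003, 0.003, -0.05, -0.004, 0.003, 0.004, -0.049, -0.003, 0.003, 0.004, -0.05, -0.004, 0.004, 0.003, -0.049])

```text
time_s: 6.23
tcp_pos: [0.4128, -0.0968, 0.0605]
eef_rot: [-17.2, 90.0, 174.3]
contact_force: [0.4, -0.5, -1.6]
gripper_width: 0.0216
```

Call:
play_rows(series=[0, 0, 0, 0, 0, 0, 0, 0, 0, 0, 0, 0, 0, 0, 0, 0, 0, 0, 0, 0])

```text
time_s: 6.65
tcp_pos: [0.4134, -0.0965, 0.0603]
eef_rot: [0.8, 90.0, -167.8]
contact_force: [-0.7, 0.2, -0.9]
gripper_width: 0.0214
```

```bash
cat > look.py <<'E'
from ov import *
import sys
from plan import cur
n=sys.argv[1]; dz=float(sys.argv[2]) if len(sys.argv)>2 else 0
cc,M,s=cur()
w=capture("wrist");s2=capture("scene");t=capture("top");pickle.dump((w,s2,t),open("c_%s.pkl"%n,"wb"))
a=np.radians(cc[3]-270); hk=(cc[0]-.02*np.cos(a),cc[1]-.02*np.sin(a),a)
Q=np.array([[np.cos(r[2]),-np.sin(r[2])],[np.sin(r[2]),np.cos(r[2])]])
print("hook origin rack",((np.array(hk[:2])-r[:2])@Q*1000).round(1),"yaw",np.degrees(a-r[2]).round(2),"z",cc[2]-.0045,"t",s["time_s"])
dz=cc[2]-.0045
g=[(hk,(-.05,.05,-.011,.011,dz,.024+dz),(0,255,0)),(hk,(.204,.21,-.007,.06,.005+dz,.019+dz),(255,0,255)),(r,(-.07,.07,-.16,.16,.0,.068),(0,255,0))]
view(w,(0,0,512,384),1.5,f"pics/w_{n}.png",g)
view(t,(150,60,400,260),3,f"pics/t_{n}.png",g)
view(s2,(190,150,400,290),3.8,f"pics/s_{n}.png",g)
E
python3 look.py a
```

```text
hook origin rack [-289.7 -102.4] yaw -360.02 z 0.05580046833607765 t 6.65
```

View pics/t_a.png

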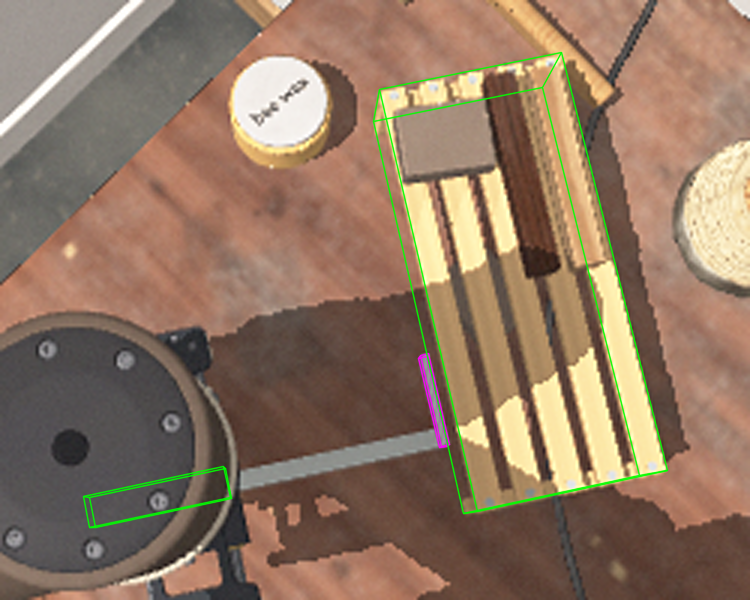

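View pics/s_a.png

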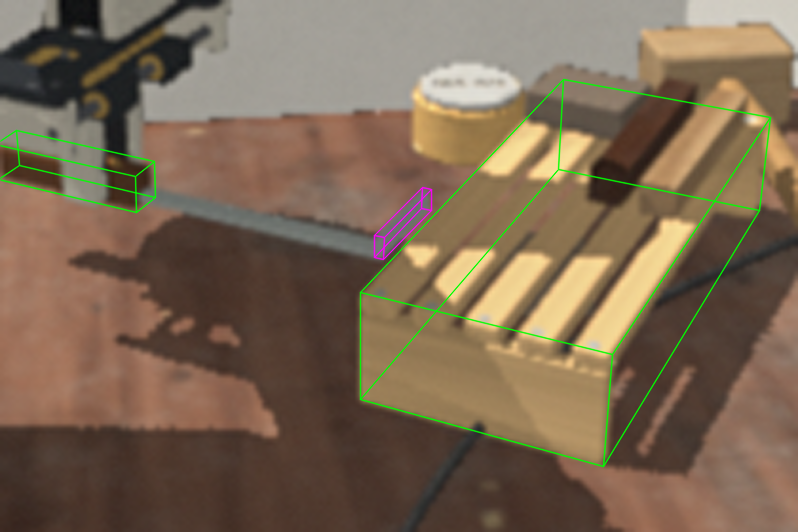

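View pics/w_a.png

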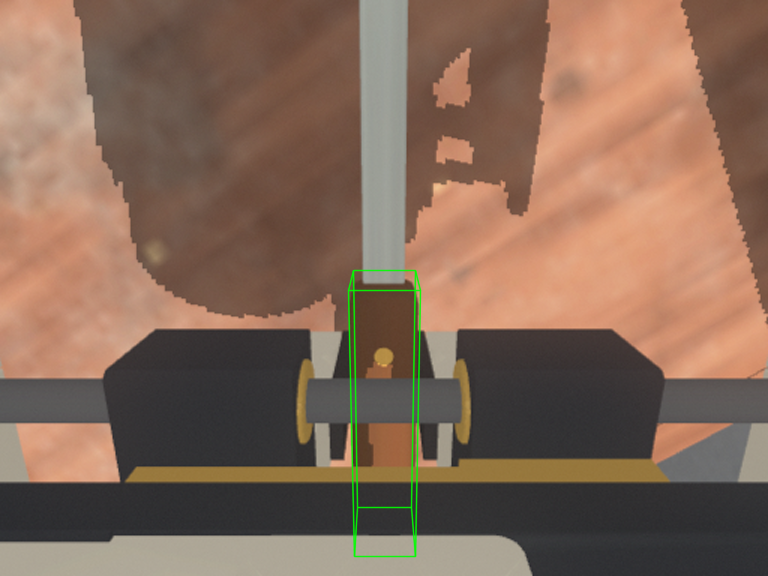

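Call:
play_rows(series=[0.01, 0, 0, 0, 0.01, 0, 0, 0, 0.011, 0, 0, 0, 0.011, 0, 0, 0, 0.01, 0, 0, 0])

```text
time_s: 7.22
tcp_pos: [0.4135, -0.0966, 0.008]
eef_rot: [175.0, 90.0, 6.4]
contact_force: [0.5, -0.7, -1.0]
gripper_width: 0.022
```

Call:
play_rows(series=[0, 0, 0, 0, 0, 0.005, 0, 0, 0, 0.01, 0, 0, 0, 0.01, 0, 0, 0, 0.01, 0, 0])

```text
time_s: 7.63
tcp_pos: [0.4211, -0.1314, 0.0094]
eef_rot: [170.6, 89.9, 2.1]
contact_force: [0.8, 0.1, -1.6]
gripper_width: 0.0223
```

```bash
python3 look.py b
```

```text
hook origin rack [-253.9 -101.9] yaw -359.94 z 0.0048560864140579545 t 7.6333
```

View pics/t_b.png

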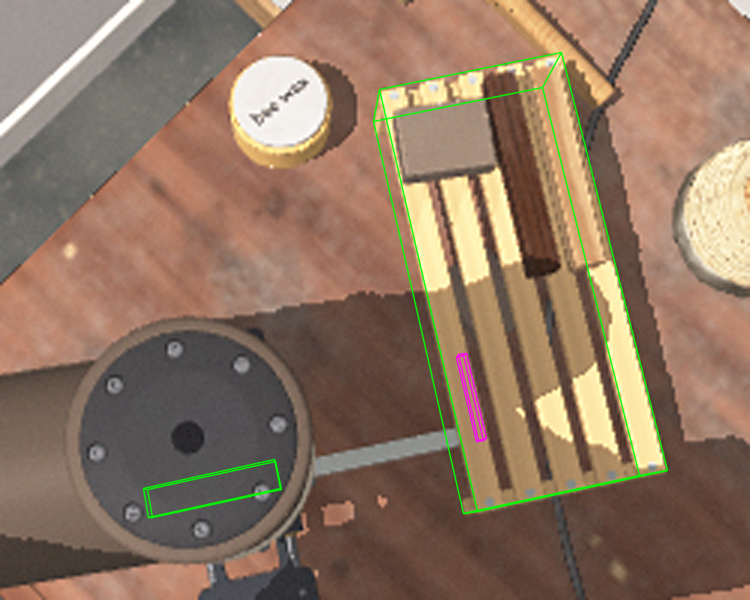

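View pics/s_b.png

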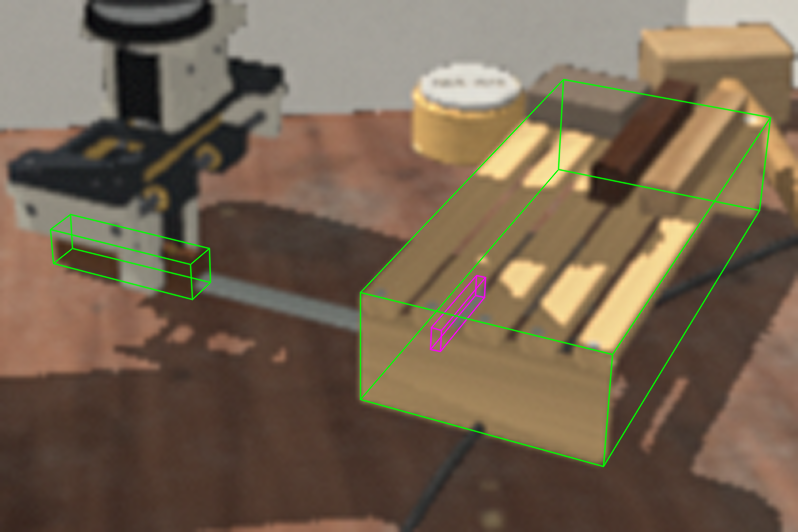

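Call:
play_rows(series=[0, 0.01, 0, 0, 0, 0.01, 0, 0, 0, 0.01, 0, 0, 0, 0.01, 0, 0, 0, 0.01, 0, 0])

```text
time_s: 8.2
tcp_pos: [0.4305, -0.1808, 0.0087]
eef_rot: [161.3, 90.0, -7.3]
contact_force: [-0.2, -0.1, -0.6]
gripper_width: 0.0219
```

Call:
play_rows(series=[0, 0.01, 0, 0, 0, 0.01, 0, 0, 0, 0.01, 0, 0, 0, 0.003, 0, 0, 0, 0, 0, 0])

```text
time_s: 8.62
tcp_pos: [0.4368, -0.2132, 0.0084]
eef_rot: [-7.1, 90.0, -175.8]
contact_force: [-0.4, -0.0, -0.8]
gripper_width: 0.0217
```

Call:
play_rows(series=[0, 0, 0, 0, 0, 0, -0.006, 0, 0, 0, -0.01, 0, 0, 0, -0.01, 0, 0, 0, -0.01, 0])

```text
time_s: 9.03
tcp_pos: [0.4737, -0.2046, 0.0088]
eef_rot: [157.3, 90.0, -11.2]
contact_force: [0.1, -0.5, -0.9]
gripper_width: 0.0216
```

```bash
python3 look.py c;python3 - <<'E'
from ov import *
w,s2,c=pickle.load(open("c_c.pkl","rb"))
im=np.clip(c["img"]/80.,0,1)**.6*255
c2=dict(c);c2["img"]=im.astype(np.uint8)
view(c2,(265,110,375,220),7,"pics/t8.png",[])
E
```

```text
hook origin rack [-171.8  -64.7] yaw -359.93 z 0.00425259832269143 t 9.0333
```

View pics/t_c.png

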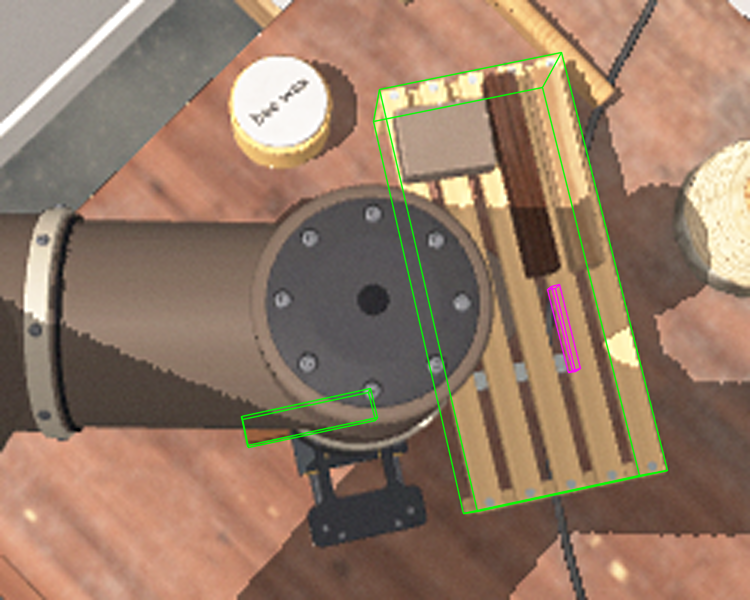

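View pics/t8.png

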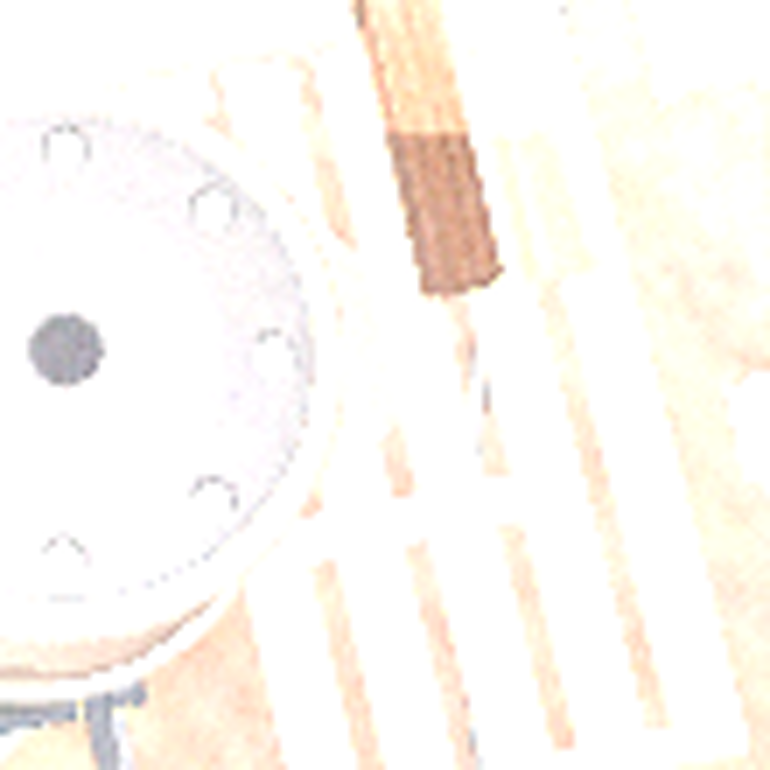

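Call:
play_rows(series=[0, 0, -0.006, 0, 0, 0, -0.005, 0, 0, 0, -0.004, 0, 0, 0, 0, 0, 0, 0, 0, 0])

```text
time_s: 9.6
tcp_pos: [0.4868, -0.2021, 0.0085]
eef_rot: [-19.9, 90.0, 171.5]
contact_force: [0.6, -0.1, -1.0]
gripper_width: 0.0212
```

Call:
play_rows(series=[0, -0.004, 0, 0, 0, -0.006, 0, 0, 0, -0.006, 0, 0, 0, -0.006, 0, 0, 0, -0.006, 0, 0])

```text
time_s: 10.02
tcp_pos: [0.4809, -0.174, 0.0086]
eef_rot: [-36.7, 90.0, 154.7]
contact_force: [-0.7, 0.4, -1.3]
gripper_width: 0.022
```

Call:
play_rows(series=[0, -0.006, 0, 0, 0, -0.006, 0, 0, 0, -0.006, 0, 0, 0, -0.006, 0, 0, 0, -0.006, 0, 0])

```text
time_s: 10.43
tcp_pos: [0.4752, -0.1447, 0.0086]
eef_rot: [-118.9, 90.0, 72.5]
contact_force: [-1.2, -0.4, -1.1]
gripper_width: 0.0215
```

```bash
python3 look.py d
```

```text
hook origin rack [-230.2  -51.5] yaw -359.98 z 0.0040775327589984605 t 10.4333
```

View pics/t_d.png

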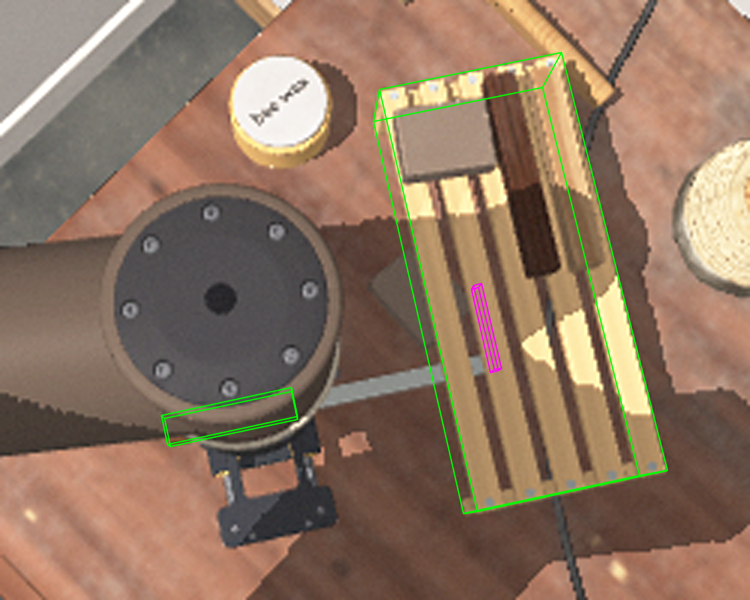

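View pics/w_d.png

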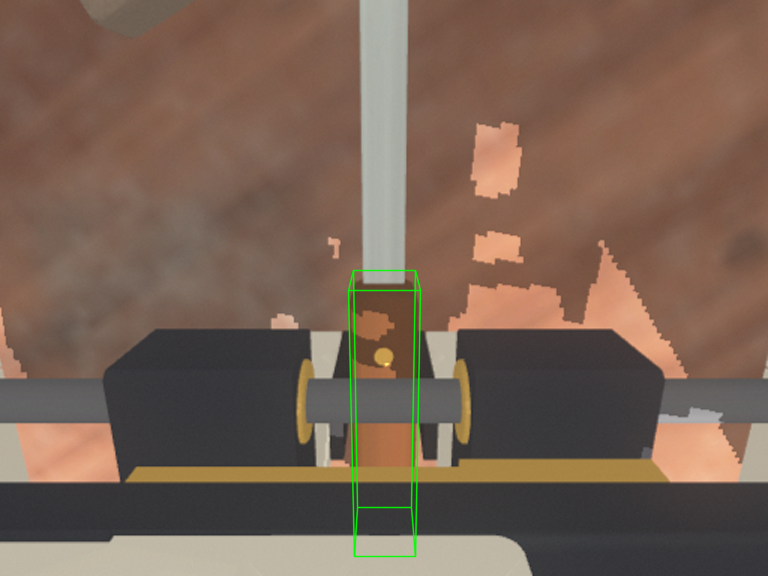

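Run:
```python
from ov import *
w,s2,c=pickle.load(open("c_d.pkl","rb"))
im=np.clip(c["img"]/130.,0,1)**.7*255
c2=dict(c);c2["img"]=im.astype(np.uint8)
view(c2,(255,120,345,200),8,"pics/t9.png",[])
im=np.clip(s2["img"]/130.,0,1)**.7*255
c2=dict(s2);c2["img"]=im.astype(np.uint8)
view(c2,(230,180,360,270),6,"pics/s9.png",[])
```

```text
(no output)
```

View pics/t9.png

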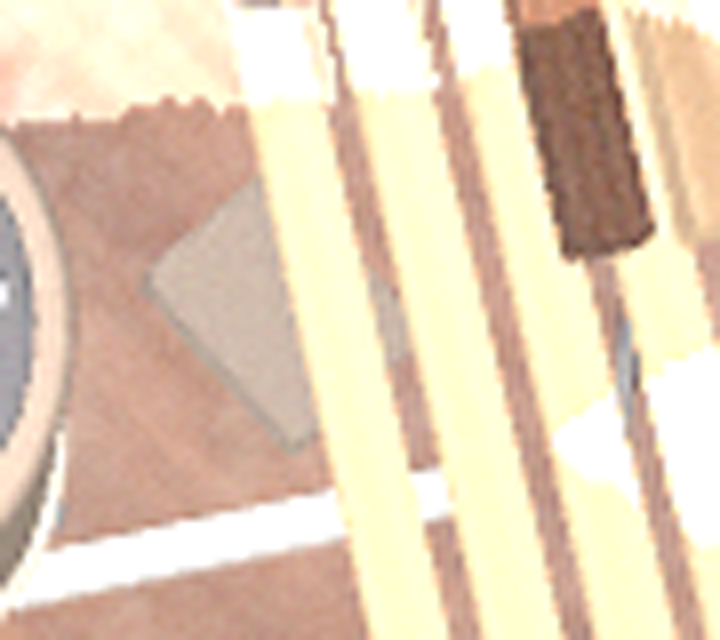

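View pics/s9.png

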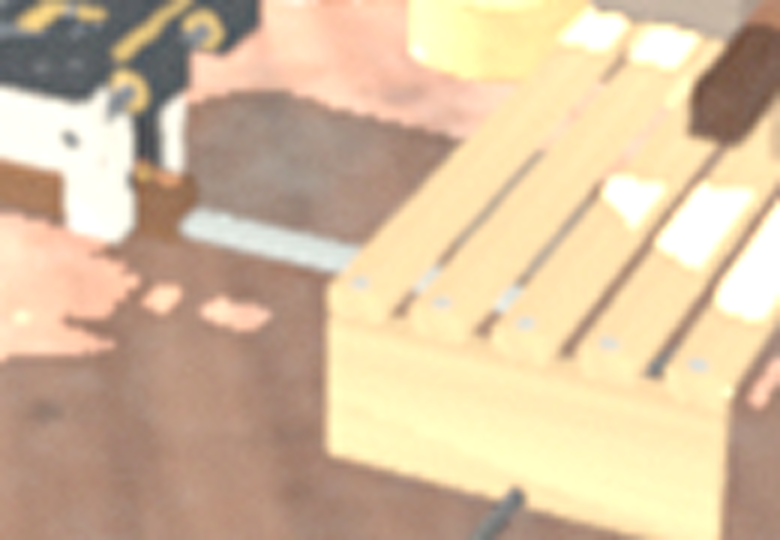

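Run:
```python
from ov import *
w,s2,c=pickle.load(open("c_d.pkl","rb"))
Q=np.array([[np.cos(r[2]),-np.sin(r[2])],[np.sin(r[2]),np.cos(r[2])]])
for z,L in((.024,[(150,278),(300,440),(255,185)]),):
    P=[onplane(c,255+u/8,120+v/8,z) for u,v in L]
    for p in P: print(p.round(4),((p[:2]-r[:2])@Q*1000).round(1))
    print(np.linalg.norm(P[0]-P[1]))
```

```text
[ 0.5714 -0.2344  0.024 ] [-103.3   25.2]
[ 0.5238 -0.2764  0.024 ] [-71.5 -29.9]
[ 0.5985 -0.2654  0.024 ] [-67.6  45.6]
0.0635384138439867
```

Call:
play_rows(series=[0, 0, -0.004, 0, 0, 0, -0.004, 0, 0, 0, -0.003, 0, 0, -0.004, -0.002, 0, 0, -0.006, -0.002, 0])

```text
time_s: 11.0
tcp_pos: [0.4883, -0.1327, 0.0084]
eef_rot: [8.5, 90.0, -160.2]
contact_force: [-0.2, 0.2, -0.9]
gripper_width: 0.0218
```

Call:
play_rows(series=[0, -0.006, -0.002, 0, 0, -0.006, -0.002, 0, 0, -0.006, -0.001, 0, 0, -0.006, -0.001, 0, 0, -0.003, 0, 0])

```text
time_s: 11.42
tcp_pos: [0.4885, -0.104, 0.0086]
eef_rot: [-165.6, 90.0, 25.9]
contact_force: [0.7, -0.4, -0.9]
gripper_width: 0.0217
```

```bash
cat > top.py <<'E'
from ov import *
import sys
n=sys.argv[1];W4=tuple(map(int,sys.argv[2:6])) if len(sys.argv)>5 else (200,100,360,220)
c=capture("top");pickle.dump(c,open(f"top_{n}.pkl","wb"))
im=np.clip(c["img"]/(130.),0,1)**.7*255
c2=dict(c);c2["img"]=im.astype(np.uint8)
view(c2,W4,5,f"pics/T_{n}.png",[])
E
python3 top.py e; python3 plan.py
```

```text
cur [0.4884, -0.1039, 0.0086, -168.5432] toolx [ 0.  0. -1.] w 0.0216 F [-1.1  0.4 -1.1] t 11.4667 j [ 10.6  19.1 -36.1  -0.  -34.8   0.9]
```

View pics/T_e.png

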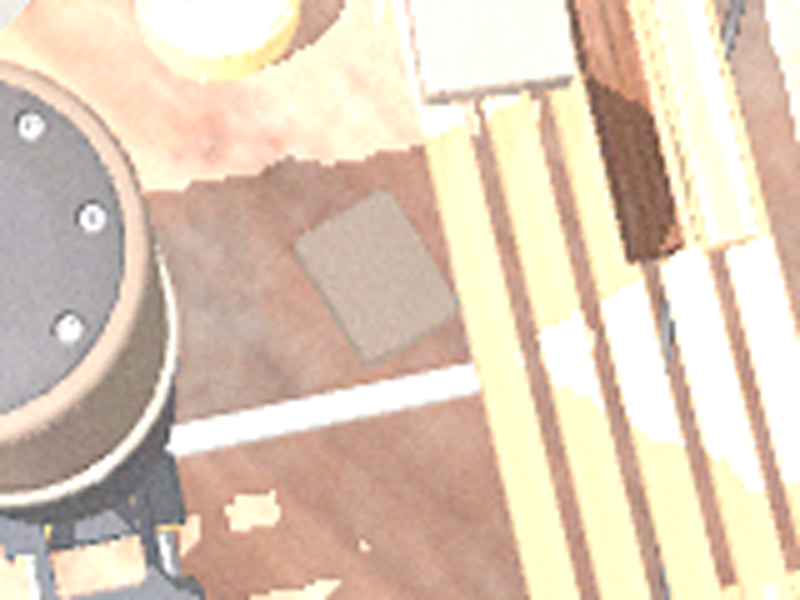

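Call:
play_rows(series=[0, -0.006, -0.001, 0, 0, -0.006, -0.001, 0, 0, -0.006, -0.001, 0, 0, -0.006, -0.001, 0, 0, -0.006, -0.001, 0])

```text
time_s: 11.88
tcp_pos: [0.4875, -0.0739, 0.0086]
eef_rot: [-173.5, 90.0, 17.9]
contact_force: [0.4, -0.6, -1.0]
gripper_width: 0.0218
```

Call:
play_rows(series=[0, -0.006, -0.001, 0, 0, -0.006, -0.001, 0, 0, -0.006, -0.001, 0, 0, -0.002, 0, 0, 0, 0, 0, 0])

```text
time_s: 12.3
tcp_pos: [0.4866, -0.0537, 0.0086]
eef_rot: [-169.1, 90.0, 22.3]
contact_force: [0.1, -0.1, -2.2]
gripper_width: 0.0214
```

```bash
python3 top.py f; python3 look.py f
```

```text
hook origin rack [-316.9  -22.5] yaw -359.95 z 0.004066877845961441 t 12.35
```

View pics/T_f.png

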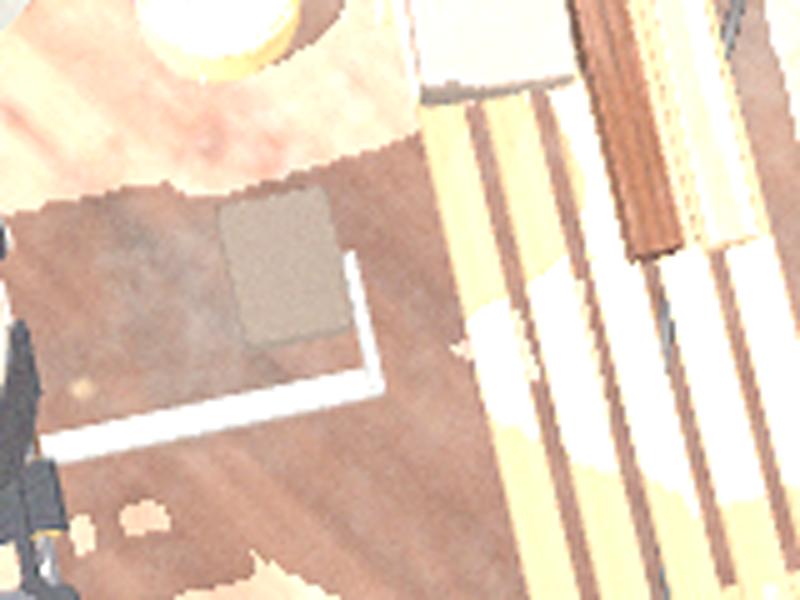

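View pics/s_f.png

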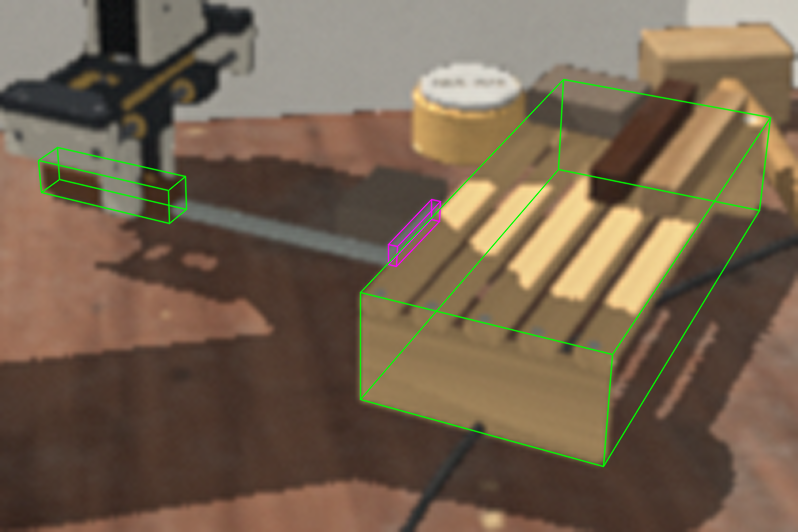

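Call:
play_rows(series=[0, 0.004, 0, 0, 0, 0.004, 0, 0, 0, 0.001, 0, 0, -0.005, 0, 0, 0, -0.01, 0, 0, 0])

```text
time_s: 12.92
tcp_pos: [0.4874, -0.0637, 0.023]
eef_rot: [-0.0, 89.9, -168.7]
contact_force: [0.6, -0.8, -1.7]
gripper_width: 0.0217
```

Call:
play_rows(series=[-0.01, 0, 0, 0, -0.01, 0, 0, 0, -0.006, 0, 0, 0, 0, 0, 0, 0, 0, 0, 0, 0])

```text
time_s: 13.33
tcp_pos: [0.4884, -0.0631, 0.0498]
eef_rot: [-168.5, 89.9, 22.9]
contact_force: [-0.2, 0.3, -1.7]
gripper_width: 0.0214
```

```bash
python3 plan.py .463 -.0452 .05 148.66 15
```

```text
cur [0.4884, -0.0631, 0.0498, -168.613] toolx [ 0.001  0.    -1.   ] w 0.0214 F [-0.2  0.3 -1.7] t 13.3333 j [ 15.6  14.7 -34.9  -0.  -40.4  -4.2]
max [0.    0.002 0.002 0.05 ]
-0, -0.002, 0.001, 0.05, -0, -0.001, 0.002, 0.05, -0, -0.001, 0.002, 0.05, -0, -0.001, 0.002, 0.05, -0, -0.001, 0.002, 0.05
-0, -0.001, 0.002, 0.05, -0, -0.001, 0.002, 0.05, -0, -0.001, 0.002, 0.05, -0, -0.001, 0.002, 0.049, -0, -0.001, 0.002, 0.05
-0, -0.001, 0.002, 0.049, -0, -0.001, 0.002, 0.049, -0, -0, 0.002, 0.05, -0, -0.001, 0.001, 0.049, -0, -0, 0.002, 0.05
end [0.4624, -0.0453, 0.0498, -211.3557]
```

Call:
play_rows(series=[0, -0.002, 0.001, 0.05, 0, -0.001, 0.002, 0.05, 0, -0.001, 0.002, 0.05, 0, -0.001, 0.002, 0.05, 0, -0.001, 0.002, 0.05])

```text
time_s: 13.75
tcp_pos: [0.478, -0.0581, 0.0488]
eef_rot: [13.7, 89.9, -169.3]
contact_force: [1.0, -0.2, -0.7]
gripper_width: 0.0217
```

Call:
play_rows(series=[0, -0.001, 0.002, 0.05, 0, -0.001, 0.002, 0.05, 0, -0.001, 0.002, 0.05, 0, -0.001, 0.002, 0.049, 0, -0.001, 0.002, 0.05])

```text
time_s: 14.17
tcp_pos: [0.4689, -0.0516, 0.0488]
eef_rot: [28.1, 89.9, -169.2]
contact_force: [0.1, -0.4, -1.8]
gripper_width: 0.0216
```

Call:
play_rows(series=[0, -0.001, 0.002, 0.049, 0, -0.001, 0.002, 0.049, 0, 0, 0.002, 0.05, 0, -0.001, 0.001, 0.049, 0, 0, 0.002, 0.05])

```text
time_s: 14.58
tcp_pos: [0.4619, -0.0453, 0.0489]
eef_rot: [45.8, 89.9, -165.7]
contact_force: [0.6, -0.3, -1.8]
gripper_width: 0.0215
```

Call:
play_rows(series=[0.006, 0, 0, 0, 0.01, 0, 0, 0, 0.01, 0, 0, 0, 0.01, 0, 0, 0, 0.006, 0, 0, 0])

```text
time_s: 15.0
tcp_pos: [0.4614, -0.0456, 0.0059]
eef_rot: [45.2, 89.9, -166.0]
contact_force: [0.6, -0.7, -0.4]
gripper_width: 0.0219
```

Call:
play_rows(series=[0, 0, 0, 0, 0.001, 0, 0, 0, 0.001, 0, 0, 0, 0, 0, 0, 0, 0, 0, 0, 0])

```text
time_s: 15.42
tcp_pos: [0.4626, -0.0453, 0.0059]
eef_rot: [-131.2, 90.0, 17.5]
contact_force: [0.4, -0.2, -0.7]
gripper_width: 0.0219
```

```bash
python3 plan.py
```

```text
cur [0.4626, -0.0453, 0.0059, 148.6707] toolx [ 0.001  0.    -1.   ] w 0.0219 F [ 0.4 -0.2 -0.7] t 15.4167 j [ 18.8  16.8 -40.7   0.  -32.5 -50.1]
```

Call:
play_rows(series=[0.001, 0, 0, 0, 0.001, 0, 0, 0, 0, 0, 0, 0, 0, 0, 0, 0, 0, 0, 0, 0])

```text
time_s: 15.83
tcp_pos: [0.4627, -0.0452, 0.0045]
eef_rot: [-140.0, 89.9, 8.7]
contact_force: [-3.6, 1.3, 10.1]
gripper_width: 0.0214
```

Call:
play_rows(series=[0, 0, 0, 0, 0, 0, 0, 0, 0, 0, 0, 0, 0, 0, 0, 0, 0, 0, 0, 0], jaw=100)

```text
time_s: 16.25
tcp_pos: [0.4623, -0.0454, 0.0035]
eef_rot: [77.2, 90.0, -134.2]
contact_force: [0.0, 0.2, 0.4]
gripper_width: 0.0494
```

Call:
play_rows(series=[0, 0, 0, 0, 0, 0, 0, 0, 0, 0, 0, 0, 0, 0, 0, 0, 0, 0, 0, 0])

```text
time_s: 16.67
tcp_pos: [0.4623, -0.0454, 0.0035]
eef_rot: [51.4, 90.0, -160.0]
contact_force: [-0.0, -1.1, -0.6]
gripper_width: 0.0828
```

Call:
play_rows(series=[-0.01, 0, 0, 0, -0.02, 0, 0, 0, -0.03, 0, 0, 0, -0.03, 0, 0, 0, -0.03, 0, 0, 0])

```text
time_s: 17.08
tcp_pos: [0.4618, -0.0455, 0.1248]
eef_rot: [48.7, 90.0, -162.6]
contact_force: [1.3, 0.0, -0.8]
gripper_width: 0.0879
```

```bash
python3 top.py g; python3 look.py g; python3 plan.py
```

```text
hook origin rack [-324.6  -27.9] yaw -42.64 z 0.12613508488098504 t 17.1333
cur [0.4627, -0.0451, 0.1244, 148.6527] toolx [ 0.002  0.001 -1.   ] w 0.0873 F [-0.2  0.  -0.2] t 17.2833 j [ 18.8   6.2 -33.3  -0.  -50.4 -50.1]
```

View pics/T_g.png

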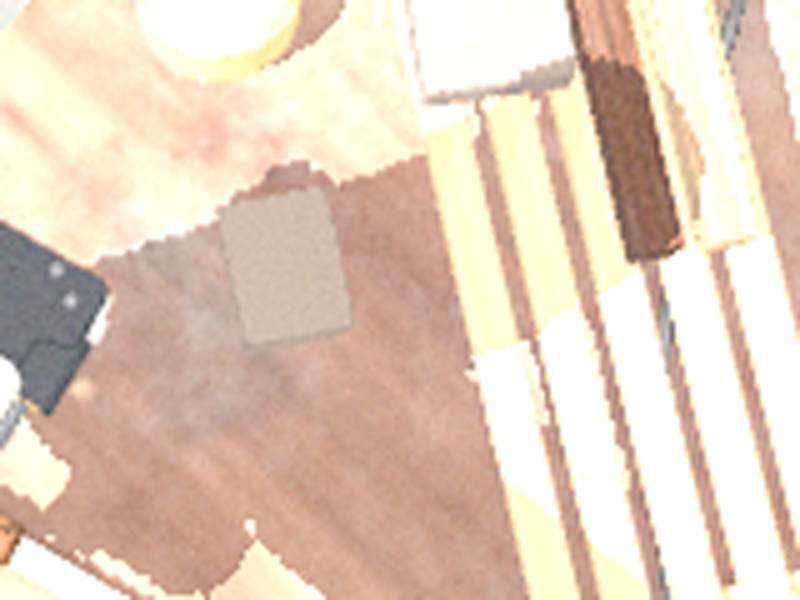

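View pics/s_g.png

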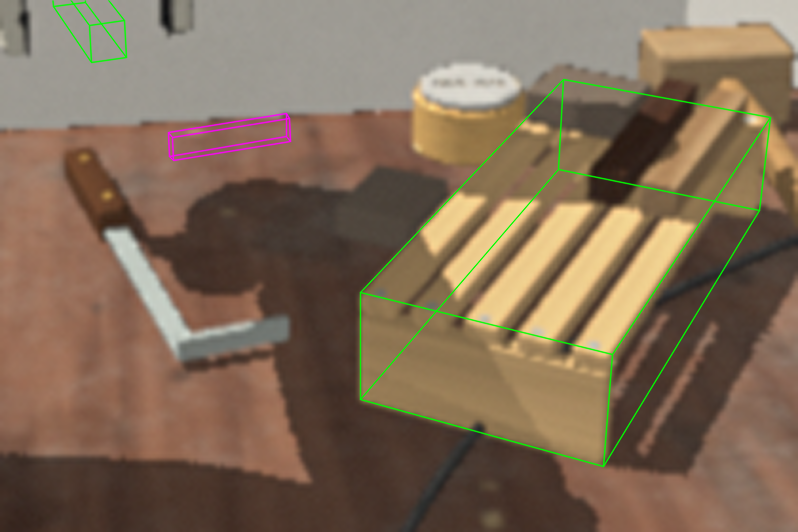

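Run:
```python
from ov import *
import importlib
c=pickle.load(open("top_g.pkl","rb"))
src=open("fit.py").read().split("def fit")[1].split("print(\"rack\")")[0]
from scipy.optimize import least_squares
exec("def fit"+src)
q=lambda u,v:(200+u/5,100+v/5)
x,y=.026,.034
b=fit([(c,q(221,206),(-x,y,.024)),(c,q(324,185),(x,y,.024)),(c,q(351,324),(x,-y,.024)),(c,q(247,344),(-x,-y,.024))],[.58,-.22,-1.37])
Q=np.array([[np.cos(r[2]),-np.sin(r[2])],[np.sin(r[2]),np.cos(r[2])]])
print("rackframe",((b[:2]-r[:2])@Q*1000).round(1),np.degrees(b[2]-r[2]))
pickle.dump(b,open("b.pkl","wb"))
view(c,(200,100,360,220),5,"pics/T_g2.png",[(b,(-x,x,-y,y,0,.024),(0,0,255))])
s2=pickle.load(open("c_g.pkl","rb"))[1]
view(s2,(250,160,350,240),7,"pics/S_g2.png",[(b,(-x,x,-y,y,0,.024),(0,0,255))])
```

```text
[ 0.5762 -0.1963] -79.64
[[-0.9, -0.4], [0.5, -0.4], [0.9, 0.2], [-0.5, 0.5]]
rackframe [-139.7   37.4] -1.0283432404636481
```

View pics/T_g2.png

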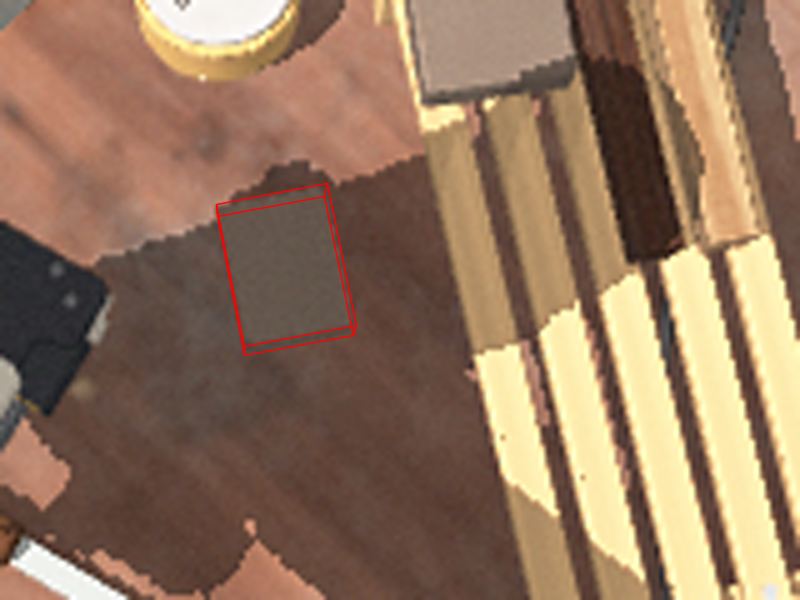

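View pics/S_g2.png

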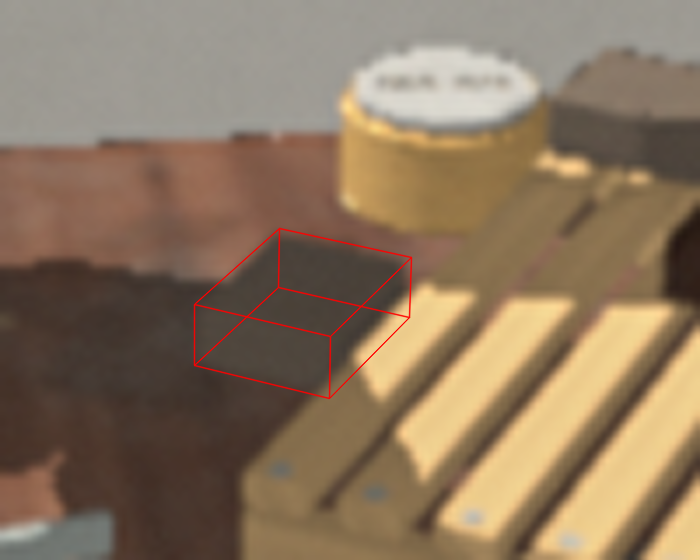

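```bash
python3 plan.py .5762 -.1963 .11 190.36 15
```

```text
cur [0.4627, -0.0451, 0.1244, 148.6527] toolx [ 0.002  0.001 -1.   ] w 0.0873 F [-0.2  0.  -0.2] t 17.2833 j [ 18.8   6.2 -33.3  -0.  -50.4 -50.1]
max [0.001 0.011 0.012 0.049]
0.001, 0.005, -0.012, -0.048, 0.001, 0.005, -0.011, -0.049, 0.001, 0.006, -0.011, -0.048, 0.001, 0.006, -0.011, -0.049, 0.001, 0.007, -0.011, -0.048
0.001, 0.007, -0.01, -0.049, 0.001, 0.008, -0.01, -0.048, 0.001, 0.008, -0.01, -0.049, 0.001, 0.009, -0.009, -0.049, 0.001, 0.009, -0.009, -0.048
0.001, 0.01, -0.008, -0.049, 0.001, 0.01, -0.008, -0.048, 0.001, 0.01, -0.007, -0.049, 0.001, 0.011, -0.006, -0.048, 0, 0.011, -0.006, -0.049
end [0.5761, -0.1967, 0.1104, 190.364]
```

Call:
play_rows(series=[0.001, 0.005, -0.012, -0.048, 0.001, 0.005, -0.011, -0.049, 0.001, 0.006, -0.011, -0.048, 0.001, 0.006, -0.011, -0.049, 0.001, 0.007, -0.011, -0.048])

```text
time_s: 17.7
tcp_pos: [0.4995, -0.0964, 0.1169]
eef_rot: [22.1, 89.8, -175.2]
contact_force: [-0.0, 0.6, 0.2]
gripper_width: 0.0877
```

Call:
play_rows(series=[0.001, 0.007, -0.01, -0.049, 0.001, 0.008, -0.01, -0.048, 0.001, 0.008, -0.01, -0.049, 0.001, 0.009, -0.009, -0.049, 0.001, 0.009, -0.009, -0.048])

```text
time_s: 18.12
tcp_pos: [0.538, -0.1465, 0.1117]
eef_rot: [2.4, 89.8, 178.9]
contact_force: [0.2, -0.4, -0.3]
gripper_width: 0.0877
```

Call:
play_rows(series=[0.001, 0.01, -0.008, -0.049, 0.001, 0.01, -0.008, -0.048, 0.001, 0.01, -0.007, -0.049, 0.001, 0.011, -0.006, -0.048, 0, 0.011, -0.006, -0.049])

```text
time_s: 18.53
tcp_pos: [0.5748, -0.1973, 0.1073]
eef_rot: [-17.3, 89.8, 173.2]
contact_force: [-0.2, 0.3, -0.0]
gripper_width: 0.0879
```

Call:
play_rows(series=[0, 0, 0, 0, 0, 0, 0, 0, 0, 0, 0, 0, 0, 0, 0, 0, 0, 0, 0, 0])

```text
time_s: 18.95
tcp_pos: [0.5753, -0.1964, 0.1095]
eef_rot: [-23.1, 90.0, 167.3]
contact_force: [0.1, -0.2, -0.0]
gripper_width: 0.0875
```

```bash
python3 - <<'E'
from ov import *
b=pickle.load(open("b.pkl","rb"))
w=capture("wrist");s2=capture("scene")
B=[(b,(-.026,.026,-.034,.034,0,.024),(0,0,255))]
view(w,(0,0,512,384),1.5,"pics/w_h.png",B);view(s2,(190,150,400,290),3.8,"pics/s_h.png",B)
t=capture("top");view(t,(150,100,400,300),3,"pics/t_h.png",[(h,(-.05,.05,-.011,.011,0,.024),(0,255,0))])
E
python3 plan.py .5762 -.1963 .005 190.36 10
```

```text
cur [0.5756, -0.1965, 0.1098, -169.6175] toolx [ 0.  0. -1.] w 0.0876 F [ 0.1 -0.1  0.5] t 19.1 j [ -0.5  19.9 -16.7  -0.  -53.4  10.9]
max [0.011 0.    0.001 0.   ]
0.01, -0, -0, 0, 0.01, -0, -0, 0, 0.011, -0, -0, 0, 0.01, -0, -0, 0, 0.011, -0, -0, 0
0.011, -0, -0, 0, 0.01, -0, -0, 0, 0.011, -0, -0, 0, 0.01, -0, -0, 0, 0.011, -0, -0.001, 0
end [0.5766, -0.1964, 0.0048, -169.6175]
```

View pics/w_h.png

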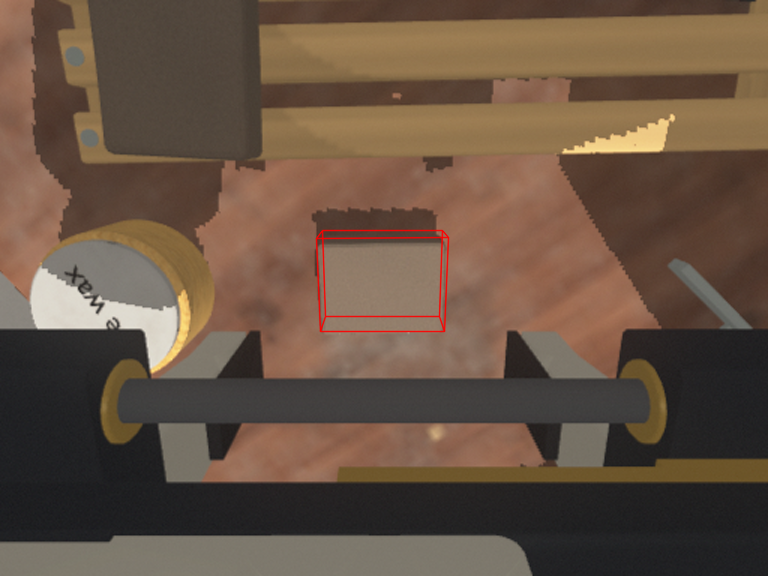

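View pics/s_h.png

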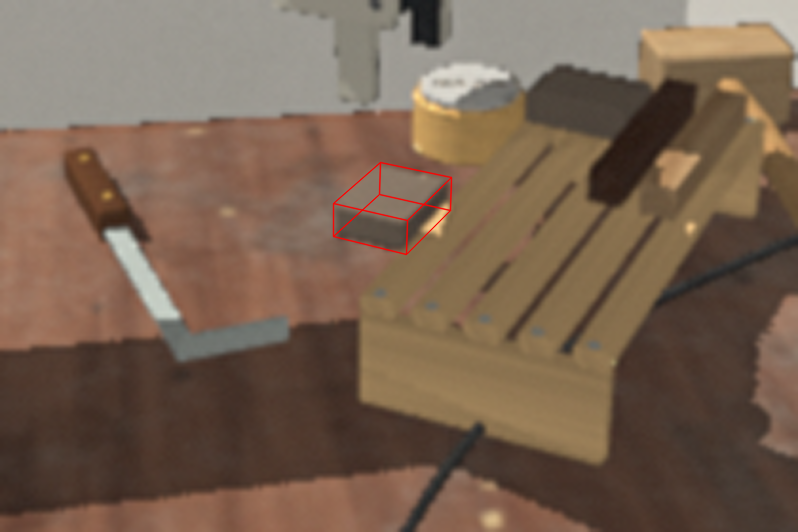

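View pics/t_h.png

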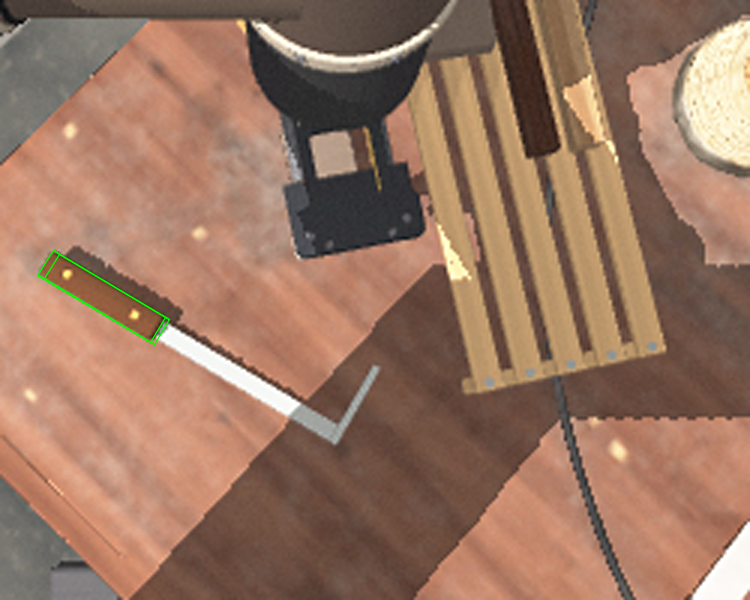

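Run:
```python
from ov import *
a=(c,243.3,92.5);b=(s,313.7,172.7)
o1,d1=ray(*a);o2,d2=ray(*b)
A=np.c_[d1,-d2];t=np.linalg.lstsq(A,o2-o1,rcond=None)[0];p=o1+d1*t[0];q=o2+d2*t[1];print(p,q)
Q=np.array([[np.cos(r[2]),-np.sin(r[2])],[np.sin(r[2]),np.cos(r[2])]])
print(((p[:2]-r[:2])@Q*1000).round(1)); print("radius px16 ->",16/388*( .9-p[2]))
```

```text
[ 0.71434335 -0.16601064  0.04165276] [ 0.713086   -0.16443782  0.0411839 ]
[-142.1  178.8]
radius px16 -> 0.03539576262966278
```

Call:
play_rows(series=[0.012, 0, 0, 0, 0.012, 0, 0, 0, 0.012, 0, 0, 0, 0.012, 0, 0, 0, 0.012, 0, 0, 0])

```text
time_s: 19.52
tcp_pos: [0.5758, -0.1967, 0.0493]
eef_rot: [171.1, 90.0, 1.5]
contact_force: [1.2, 0.1, -0.9]
gripper_width: 0.0875
```

Call:
play_rows(series=[0.01, 0, 0, 0, 0.01, 0, 0, 0, 0.01, 0, 0, 0, 0.01, 0, 0, 0, 0.005, 0, 0, 0])

```text
time_s: 19.93
tcp_pos: [0.5751, -0.1968, 0.0031]
eef_rot: [-18.1, 89.9, 172.3]
contact_force: [-1.0, -0.5, 0.3]
gripper_width: 0.0876
```

Call:
play_rows(series=[0, 0, 0, 0, 0, 0, 0, 0, 0, 0, 0, 0, 0, 0, 0, 0, 0, 0, 0, 0], jaw=0, squeeze=35)

```text
time_s: 20.35
tcp_pos: [0.5762, -0.1969, 0.0051]
eef_rot: [167.4, 89.9, -2.2]
contact_force: [0.3, -0.1, 0.4]
gripper_width: 0.0681
```

Call:
play_rows(series=[0, 0, 0, 0, 0, 0, 0, 0, 0, 0, 0, 0, 0, 0, 0, 0, 0, 0, 0, 0])

```text
time_s: 20.77
tcp_pos: [0.5762, -0.1969, 0.0051]
eef_rot: [159.9, 89.9, -9.7]
contact_force: [-0.0, 0.8, 5.5]
gripper_width: 0.0683
```

Call:
play_rows(series=[-0.01, 0, 0, 0, -0.02, 0, 0, 0, -0.03, 0, 0, 0, -0.03, 0, 0, 0, -0.03, 0, 0, 0])

```text
time_s: 21.18
tcp_pos: [0.5749, -0.1968, 0.1259]
eef_rot: [-17.7, 89.9, 172.7]
contact_force: [0.7, -0.4, -0.7]
gripper_width: 0.068
```

```bash
python3 - <<'E'
from ov import *
print(W(r,[(0,-.093,0)]),np.degrees(r[2])+270)
w=capture("wrist");cv2.imwrite("pics/w_i.png",w["img"])
E
python3 plan.py .476 -.359 .17 191.4 20
```

```text
[[ 0.47596129 -0.3589934   0.        ]] 191.3869736378975
cur [0.5785, -0.1977, 0.1328, -169.5595] toolx [ 0.008 -0.002 -1.   ] w 0.0683 F [ 2.7 -0.3  5.3] t 21.2333 j [ -0.5  18.6 -15.3   0.1 -55.7  10.9]
max [0.002 0.007 0.007 0.001]
-0.002, 0.007, 0.006, -0.001, -0.002, 0.007, 0.006, -0.001, -0.002, 0.007, 0.007, -0.001, -0.002, 0.007, 0.007, -0.001, -0.002, 0.007, 0.006, -0.001
-0.002, 0.007, 0.007, -0.001, -0.002, 0.007, 0.007, -0.001, -0.002, 0.007, 0.006, -0.001, -0.002, 0.007, 0.007, -0.001, -0.002, 0.007, 0.006, -0.001
-0.002, 0.007, 0.007, -0.001, -0.002, 0.007, 0.007, -0.001, -0.002, 0.007, 0.006, -0.001, -0.002, 0.007, 0.007, -0, -0.002, 0.007, 0.006, -0.001
-0.001, 0.007, 0.007, -0, -0.002, 0.007, 0.007, -0.001, -0.001, 0.007, 0.006, -0.001, -0.002, 0.006, 0.007, -0, -0.001, 0.007, 0.006, -0.001
end [0.4763, -0.359, 0.1698, -168.5855]
```

View pics/w_i.png

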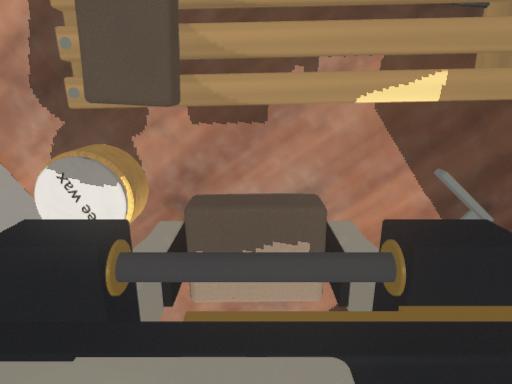

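Call:
play_rows(series=[-0.008, 0.007, 0.006, -0.001, -0.006, 0.007, 0.006, -0.001, -0.004, 0.007, 0.007, -0.001, -0.002, 0.007, 0.007, -0.001, -0.002, 0.007, 0.006, -0.001])

```text
time_s: 21.65
tcp_pos: [0.5492, -0.238, 0.1459]
eef_rot: [-22.8, 89.9, 167.8]
contact_force: [-0.6, 0.0, -0.2]
gripper_width: 0.068
```

Call:
play_rows(series=[-0.002, 0.007, 0.007, -0.001, -0.002, 0.007, 0.007, -0.001, -0.002, 0.007, 0.006, -0.001, -0.002, 0.007, 0.007, -0.001, -0.002, 0.007, 0.006, -0.001])

```text
time_s: 22.07
tcp_pos: [0.524, -0.2785, 0.1566]
eef_rot: [-31.0, 90.0, 159.9]
contact_force: [-0.4, -0.7, -1.1]
gripper_width: 0.0681
```

Call:
play_rows(series=[-0.002, 0.007, 0.007, -0.001, -0.002, 0.007, 0.007, -0.001, -0.002, 0.007, 0.006, -0.001, -0.002, 0.007, 0.007, 0, -0.002, 0.007, 0.006, -0.001])

```text
time_s: 22.48
tcp_pos: [0.4984, -0.3191, 0.1668]
eef_rot: [-71.4, 90.0, 119.8]
contact_force: [-0.4, 0.0, -1.2]
gripper_width: 0.0681
```

Call:
play_rows(series=[0, 0.007, 0.007, 0, 0, 0.007, 0.007, -0.001, 0, 0.007, 0.006, -0.001, 0, 0.006, 0.007, 0, 0, 0.007, 0.006, -0.001])

```text
time_s: 22.9
tcp_pos: [0.4726, -0.3588, 0.1664]
eef_rot: [-46.6, 90.0, 144.7]
contact_force: [-0.6, -0.6, -2.0]
gripper_width: 0.0682
```

Call:
play_rows(series=[0, 0, 0, 0, 0, 0, 0, 0, 0, 0, 0, 0, 0, 0, 0, 0, 0, 0, 0, 0])

```text
time_s: 23.32
tcp_pos: [0.4735, -0.3578, 0.1665]
eef_rot: [-88.4, 90.0, 103.0]
contact_force: [0.3, -0.1, -0.8]
gripper_width: 0.0684
```

```bash
python3 - <<'E'
from ov import *
w=capture("wrist");t=capture("top");s2=capture("scene")
P=W(r,[(0,-.093,0)])[0];b=(P[0],P[1],r[2])
B=[(b,(-.026,.026,-.034,.034,.068,.092),(0,0,255)),(r,(-.07,.07,-.16,.16,.0,.068),(0,255,0))]
view(w,(0,0,512,384),1.5,"pics/w_j.png",B);view(s2,(190,100,400,290),3.1,"pics/s_j.png",B)
E
python3 plan.py .476 -.359 .074 191.4 10
```

```text
cur [0.4735, -0.3579, 0.1666, -168.6266] toolx [-0.  0. -1.] w 0.0682 F [ 0.1 -0.3 -0.8] t 23.4667 j [-18.2  15.6 -14.7  -0.  -59.7  29.6]
max [0.01  0.001 0.001 0.   ]
0.009, 0, -0, -0, 0.009, 0, -0, -0, 0.009, 0, -0, -0, 0.009, 0, -0, -0, 0.009, 0, -0, -0
0.01, 0, -0, -0, 0.009, 0, -0.001, -0, 0.01, 0, -0, -0, 0.009, 0.001, -0.001, -0, 0.01, 0.001, -0, -0
end [0.4758, -0.3594, 0.0736, -168.6266]
```

View pics/w_j.png

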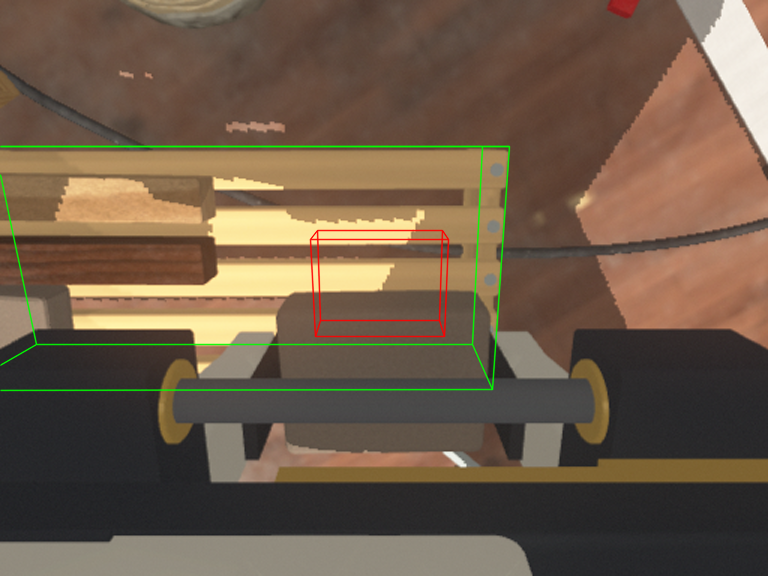

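View pics/s_j.png

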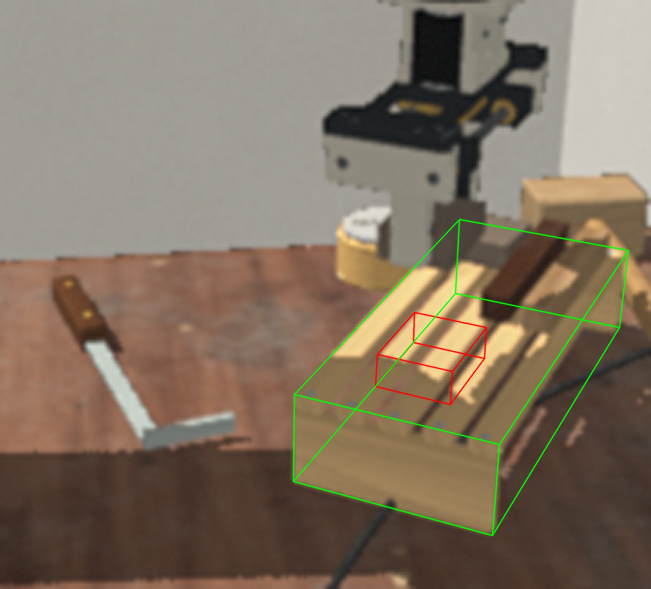

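Call:
play_rows(series=[0.01, 0.001, -0.001, 0, 0.015, 0, -0.001, 0, 0.015, 0, 0, 0, 0.015, 0, 0, 0, 0.01, 0, 0, 0])

```text
time_s: 23.88
tcp_pos: [0.4747, -0.3582, 0.0993]
eef_rot: [-40.7, 89.9, 150.6]
contact_force: [0.3, 0.1, -1.8]
gripper_width: 0.0684
```

Call:
play_rows(series=[0.01, 0, 0, 0, 0.008, 0, 0, 0, 0.005, 0, 0, 0, 0.002, 0, 0, 0, 0, 0, 0, 0])

```text
time_s: 24.3
tcp_pos: [0.4754, -0.3587, 0.0763]
eef_rot: [-25.9, 90.0, 165.5]
contact_force: [0.0, -0.2, -0.6]
gripper_width: 0.068
```

Call:
play_rows(series=[0, 0, 0, 0, 0, 0, 0, 0, 0.001, 0, 0, 0, 0, 0, 0, 0, 0, 0, 0, 0])

```text
time_s: 24.72
tcp_pos: [0.4755, -0.3587, 0.0758]
eef_rot: [150.7, 90.0, -17.9]
contact_force: [-0.5, -0.4, -0.8]
gripper_width: 0.0683
```

```bash
python3 plan.py
```

```text
cur [0.4755, -0.3587, 0.0758, -168.6533] toolx [ 0. -0. -1.] w 0.0683 F [-0.5 -0.4 -0.8] t 24.7167 j [-18.2  21.  -20.3  -0.  -48.6  29.6]
```

Call:
play_rows(series=[0.001, 0, 0, 0, 0, 0, 0, 0, 0.001, 0, 0, 0, 0, 0, 0, 0, 0, 0, 0, 0])

```text
time_s: 25.13
tcp_pos: [0.4754, -0.3587, 0.0735]
eef_rot: [-31.0, 90.0, 160.3]
contact_force: [0.2, -0.5, -0.4]
gripper_width: 0.0684
```

Call:
play_rows(series=[0.001, 0, 0, 0, 0, 0, 0, 0, 0, 0, 0, 0, 0, 0, 0, 0, 0, 0, 0, 0])

```text
time_s: 25.55
tcp_pos: [0.4756, -0.3588, 0.0731]
eef_rot: [130.2, 90.0, -38.5]
contact_force: [-2.4, 1.1, 5.8]
gripper_width: 0.0682
```

Contact force shows the block is on the slats, so I'm releasing it and lifting straight up.

Call:
play_rows(series=[0, 0, 0, 0, 0, 0, 0, 0, 0, 0, 0, 0, 0, 0, 0, 0, 0, 0, 0, 0], jaw=100)

```text
time_s: 25.97
tcp_pos: [0.4754, -0.3587, 0.0724]
eef_rot: [-32.7, 90.0, 158.6]
contact_force: [0.2, 0.1, -0.6]
gripper_width: 0.0871
```

Call:
play_rows(series=[-0.004, 0, 0, 0, -0.01, 0, 0, 0, -0.02, 0, 0, 0, -0.025, 0, 0, 0, -0.025, 0, 0, 0])

```text
time_s: 26.38
tcp_pos: [0.4752, -0.3587, 0.1581]
eef_rot: [-13.5, 90.0, 177.8]
contact_force: [-0.1, 0.1, 0.6]
gripper_width: 0.0875
```

Call:
play_rows(series=[-0.02, -0.025, 0, 0, 0, -0.03, 0, 0, 0, -0.03, 0, 0, 0, -0.03, 0, 0, 0, -0.03, 0, 0])

```text
time_s: 26.8
tcp_pos: [0.4466, -0.2155, 0.1777]
eef_rot: [161.2, 89.9, -7.5]
contact_force: [0.2, 0.8, 0.1]
gripper_width: 0.0879
```

Call:
play_rows(series=[0, -0.015, 0, 0, 0, 0, 0, 0, 0, 0, 0, 0, 0, 0, 0, 0, 0, 0, 0, 0])

```text
time_s: 27.22
tcp_pos: [0.4443, -0.2024, 0.1769]
eef_rot: [143.6, 90.0, -25.1]
contact_force: [-0.1, 0.3, -0.3]
gripper_width: 0.0877
```

```bash
python3 - <<'E'
from ov import *
w=capture("wrist");t=capture("top");s2=capture("scene")
P=W(r,[(0,-.093,0)])[0];b=(P[0],P[1],r[2])
B=[(b,(-.026,.026,-.034,.034,.068,.092),(0,0,255)),(h,(-.05,.05,-.011,.011,0,.024),(0,255,0))]
view(t,(150,60,400,260),3,"pics/t_k.png",B);view(s2,(190,100,400,290),3.1,"pics/s_k.png",B)
view(w,(0,0,512,384),1.5,"pics/w_k.png",B[:1])
E
python3 plan.py
```

```text
cur [0.444, -0.2024, 0.1764, -168.7174] toolx [-0.001 -0.    -1.   ] w 0.0877 F [ 0.4 -0.9  0.4] t 27.3667 j [ -1.4   5.2 -26.5   0.  -58.3  12.6]
```

View pics/t_k.png

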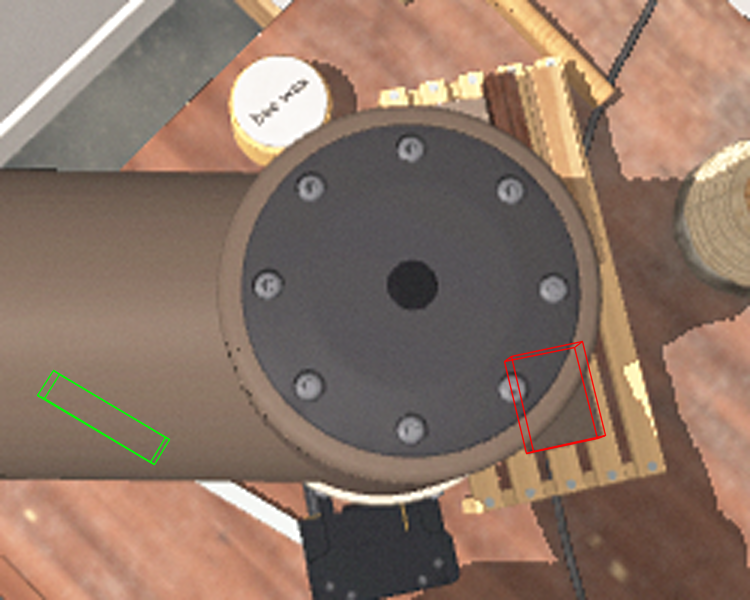

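View pics/s_k.png

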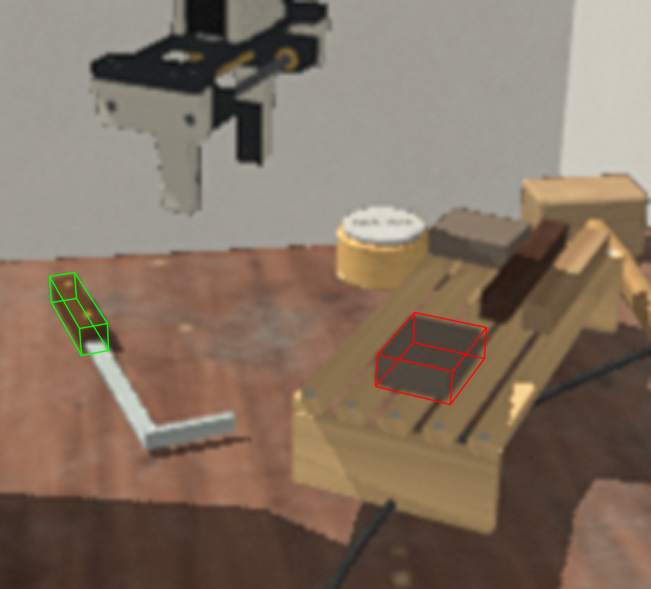

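View pics/w_k.png

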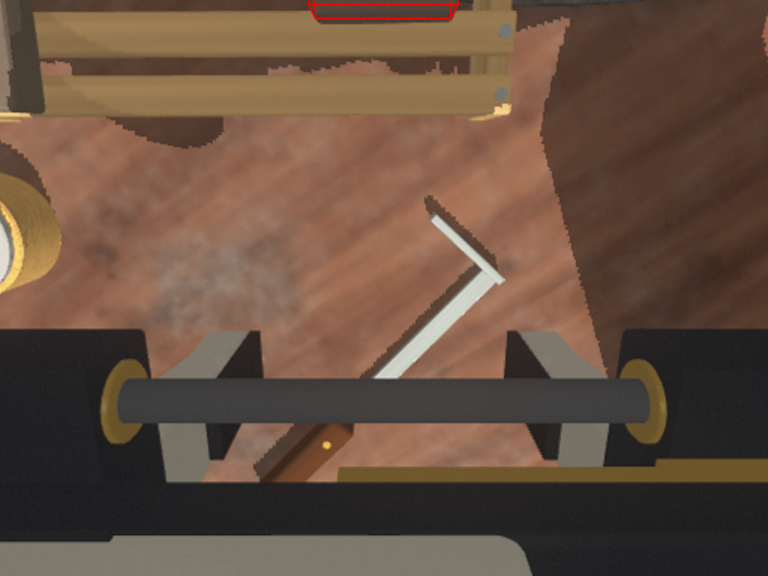

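The scene view shows the block flat on the slats, matching the target outline at about (430,358). The mate block and both blanks haven't moved, the hook is flat and clear of the rack, and the arm is touching nothing.

```bash
python3 -c "
from plant import close_job
print(close_job())"
```

```text
the job is handed in; nothing more can be done
None
```

The job is done and handed in at 27.4 s of the 58 s limit. I used the hook to drag the block out from under the rack and laid the hook back down flat on the worktop, about where it started. Then I picked up the block by hand and set it on the slats at the empty end, centred at about y = −93 mm of the rack.

**Order:** before I touched the block by hand, the pictures showed it lying about 40 mm clear of the rack's front.

**Final pictures:**
- **Block:** it lies flat on the slats and matches the planned outline to within a couple of mm.
- **Hook:** it lies flat and clear of the rack.
- **Things on the rack:** the mate block and both blanks look where they were. I checked them by eye in the scene view only, because the arm hid part of the rack from the top camera.
- **Arm:** it is about 0.18 m above the worktop with the gripper open, touching nothing.

**Forces:** the highest reading I saw was about 11 N, as the hook touched down. Forces are only reported at the end of each move, so brief peaks in between would not show.

**What disagreed:** I first judged the hidden block's angle as about 5°, but it came out turned about 30°. I shifted the hook sideways partway through the drag, and the block then squared up against the foot.

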